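Trim the test supply under load

ROBOT

A 6-joint arm with a two-finger parallel gripper is mounted at the origin on the work surface. World frame = base frame: x ahead of the robot, y to its left, z up, the work surface at z = 0. Lengths are in m, angles in rad, forces in N, time in s.
With the tool pointing down it reaches from about 0.25 to 0.775 m from the base axis. Payload 4 kg.
Tool frame: the origin (TCP) lies on the centre line of the jaws, within the pads' length; the fingertips stand 25 mm ahead of it and the grasp point (between the pads) lies 6 mm ahead of it (arm.tips_ahead is the distance from the TCP to the fingertips, in m); z points along the fingers, y is the line along which they close (so a half turn about z gives the same grasp; the last joint's range is limited). The gripper opens to 85 mm and grips with 20 to 120 N. Pads are 22 mm wide; open, the fingers measure 114 mm over their backs; the gripper's body (76 mm by 85 mm) begins 54 mm behind the grasp point. The pads swing forward as they close: fully open they stand 13 mm farther back than shut.
Start: joints at [1.003, 0.087, 1.371, -0, 1.684, -0.103], TCP at [0.247, 0.492, 0.256] pointing down, gripper open.
Joint ranges: [-3.1, 3.1], [-0.76, 2.03], [0.27, 2.55], [-1.08, 4.22], [0.17, 2.65], [-2.57, 2.57]. Speed limits (rad/s): [2.79, 2.79, 3.14, 3.14, 3.14, 3.14].

INTERFACE

Orientations are given as a unit quaternion [x, y, z, w].
In Python, from workcell import arm, eyes gives the robot as it stands.
- The arm moves only by the tool send_rows, never from a script. Its argument "increments" is text: rows parted by semicolons, each of 7 numbers parted by spaces: the shift along the tool's x, y, z in m, then the turn, a rotation vector about the tool's x, y, z in degrees, then the finger opening in m, from 0 to 0.0854. A call has 1 to 10 rows; each row is the pose to reach, as a shift and turn from the pose commanded when the call began, along the tool's axes at that moment; what a row does not reach only later rows make up. A row lasts 1/12 s, in which the tool goes at most 41.7 mm and 7.16 degrees, less where a joint would pass 70% of its speed; a pose out of reach is approached as far as the arm can. A call with a gripper value outside its range is refused whole. The fingers move at their own pace and stop on an object; "newtons" is the grip in N (left out, the last holds). Time passes only in rows, so rows that repeat a pose let the fingers close. It gives the time, the measured TCP pose, the force, the opening and the grip force at its end, in the units of the state.
- arm.state(): the state, without advancing time (a new reading comes with each control period).
- eyes.get_image(name): name is "scene" or "top" or "wrist"; returns the picture (400x640x3 uint8, red, green, blue); there is no depth.
- eyes.camera_params(name): a dict with "vertical_fov" (degrees; the focal length in pixels is half the picture's height over the tangent of half this angle, whatever the lens; pixels are square), "cx", "cy" (the principal point, pixels), "k1" (the pictures are not rectified: a ray, as slopes to the right and down, at radius r is drawn at 1 + k1 r^2 times it, then the intrinsics apply), "position" and "orientation" of the camera in the world. Camera axes: x right, y down, z forward; pixel columns grow to the right and rows downward; lengths in m; the calibration is good to about 2 mm. A picture is of the moment at which its call begins: read the wrist's pose just before it. camera_params takes no time and is no camera call; for the wrist camera it gives the pose at the moment of the call.
- arm.finish_job(): hands the job in; it is judged then, once.
The state is a dict: "time_s": time; "qpos": joint angles; "qvel": joint speeds; "effort": joint torques, N m; "tool_pos": TCP position; "ee_rot": TCP orientation; "wrist_force": force on the tool from outside, world axes, zero at the start; "moment": the same for the moment, N m; "gripper_width": opening from 0.0 (shut) to 1.0 (fully open); "grasp_force": force on a finger pad.
Only numpy, scipy, OpenCV 4.12 (cv2) and the standard library are available. Lean on these libraries where they do the work, as an engineer would, in place of code of your own. Each camera call takes 0.05 s, during which the arm holds its last target. There are 200 camera calls.

TASK

Put every converter module lying on the bench into its own bay of the test dock, flat on the bay's floor, and then turn the red isolator handle fully ON; next turn the sunken trim knob until its white pointer lines up with the green mark, and then turn the isolator fully OFF again, with the modules still in their bays and the knob still at the mark. After that move all modules into the blue tray, flat on its floor side by side, and leave the sponge holder, the foam block and the green bin where they are.

Things in the scene. Friction and masses are not known exactly. Their poses are not given: they have to be found in the camera images.
- module1: converter module, one of two or three alike (None when absent): aluminium block 56 (its x) x 100 (its y) x 24 mm high with an orange carry rib on top, 16 (x) x 64 (y) mm, standing from 24 to 46 mm high; about 0.25 kg. Origin: centre of the underside, z up. Lift it by the rib; either way round is right.
- module2: converter module, one of two or three alike (None when absent): aluminium block 56 (its x) x 100 (its y) x 24 mm high with an orange carry rib on top, 16 (x) x 64 (y) mm, standing from 24 to 46 mm high; about 0.25 kg. Origin: centre of the underside, z up. Lift it by the rib; either way round is right.
- module3: converter module, one of two or three alike (None when absent): aluminium block 56 (its x) x 100 (its y) x 24 mm high with an orange carry rib on top, 16 (x) x 64 (y) mm, standing from 24 to 46 mm high; about 0.25 kg. Origin: centre of the underside, z up. Lift it by the rib; either way round is right.
- dock: test dock, fixed: black base 216 (its x) x 120 (its y) mm with three bays side by side along its x, 70 mm apart. Each bay is open above, 64 (x) x 108 (y) mm inside, floor 6 mm above the table, with grey walls 6 mm thick and 14 mm high above that floor. Origin: centre of the underside. A module lies in a bay with its long side along the dock's y.
- bay1 (a point): centre of the floor of bay 1; axes as the dock's
- bay2 (a point): centre of the floor of bay 2; axes as the dock's
- bay3 (a point): centre of the floor of bay 3; axes as the dock's
- tray: blue outgoing tray, fixed: 270 (its x) x 140 (its y) x 30 mm high, walls 5 mm thick. Three modules fit side by side along its x with their long sides along its y. Origin: centre of the underside. Dock and tray stand one to the left and one to the right of the robot; which is which varies.
- tray_in (a point): centre of the tray's inner floor (5 mm above the table); axes as the tray's
- unit: grey control unit, fixed: box 130 (its x) x 250 (its y) x 75 mm high, origin at the centre of the underside. In its top: at y = -62 mm a round well 80 mm across and 35 mm deep with the trim knob in it; at y = +65 mm, on a yellow plate, the red isolator handle.
- isolator (a joint): isolator handle, rad: 0 = OFF (red bar points along the unit's x, its white line at the far end, to the black dot), 1.57 = ON (bar turned a quarter turn clockwise seen from above, white line to the blue dot). Sprung over-centre detent: it takes about 0.15 N m, resists up to the middle (0.79) and past it snaps by itself to the far end; let go anywhere it goes to the nearer end and stays there.
- isolator_grip (a point): on the handle's axis, half way up the bar, 28 mm above the unit's top. Its x axis runs along the bar to the end with the white line. Bar 90 mm long, 18 mm wide, from 11 to 39 mm above the unit's top.
- trim (a joint): trim knob, rad: 0 when its pointer points along the unit's x, growing clockwise seen from above; stops at -2.4 and 2.4; friction 0.03 N m, stays where left
- trim_axis (a point): on the trim knob's axis, 16 mm above the well's floor. x axis towards the pointer end. The knob is a black grip bar 36 mm long (along x), 14 mm wide and 26 mm high above the well's floor, on a 36 mm disc 7 mm high; its top lies 9 mm below the unit's top, in the middle of the 80 mm well.
- trim_pointer (a point): tip of the white pointer line on top of the knob, 17 mm from the axis; x axis points away from the knob's axis
- mark (a joint): green mark on the unit's top around the well, rad, counted like the trim knob's angle: the knob must be brought to the same value. It stays put and nothing touches it: it is as good as printed.
- mark_tip (a point): centre of the green mark (11 x 10 mm), 47 mm from the knob's axis; x axis points away from that axis
- sponge_holder: bystander: blue holder 90 x 70 x 35 mm with a yellow sponge, loose. Origin: centre of the underside
- foam_block: bystander: pink foam block 60 x 90 x 30 mm, loose. Origin: centre of the underside
- parts_bin: bystander: small green open bin 80 x 70 x 50 mm, loose. Origin: centre of the underside

How it is judged:
By the outcome, as a careful person would: the job done as asked, in the order asked, and still so for the second after the job is handed in, with the robot touching nothing.
Of module1, module2, module3 only 2 to 3 are there at a start; the rules pass over those that are not, and their reading is None.
At some moment in a run one of module1, module2, module3 may be knocked a few centimetres aside while the robot is not near it.
Once in a run the grip may slacken for a moment while it holds something.
It also fails if it takes over 210 s, if anything falls off the work surface, if the arm or the gripper's body presses on something with over 40 N, if the wrist force passes 120 N, or if a joint passes its speed limit or range.

## Working session

There is one attempt and no reset: what is moved stays moved. The work goes in short steps, Python scripts to look and compute and a tool call to move; the robot and the scene stay as the last step left them, time stands still between calls to the robot, and variables do not carry over. Pictures are saved under pics/ and viewed, at most 14 in all, crops included, and the job is handed in when it is done.

Besides the shell and the picture viewer there is one more tool, called after "Call:" as name(argument=value, ...), one argument or row to a line, values as JSON. send_rows: Moves the arm, as the interface text tells. Its arguments: {"type":"object","properties":{"increments":{"type":"string"},"newtons":{"type":"number"}},"required":["increments"]}

```bash
mkdir -p pics; ls; cat > h.py <<'E'
import numpy as np, cv2
from workcell import arm, eyes
from scipy.spatial.transform import Rotation as R
def cam(n):
    p=eyes.camera_params(n); return p
def grab(n):
    p=eyes.camera_params(n); im=eyes.get_image(n); return np.asarray(im),p
def rot(p):
    o=np.array(p["orientation"],float)
    return R.from_quat(o).as_matrix() if o.size==4 else o.reshape(3,3)
def ray(p,u,v):
    f=200/np.tan(np.radians(p["vertical_fov"])/2)
    d=np.array([(u-p["cx"])/f,(v-p["cy"])/f]); s=d.copy()
    for _ in range(20): s=d/(1+p["k1"]*(s@s))
    w=rot(p)@np.array([s[0],s[1],1.]); return np.array(p["position"]),w
def onz(p,u,v,z):
    o,w=ray(p,u,v); return (o+w*(z-o[2])/w[2])
def proj(p,X):
    f=200/np.tan(np.radians(p["vertical_fov"])/2)
    c=rot(p).T@(np.array(X)-np.array(p["position"])); s=c[:2]/c[2]; s=s*(1+p["k1"]*(s@s))
    return s*f+[p["cx"],p["cy"]]
def save(n,im): cv2.imwrite("pics/"+n,cv2.cvtColor(im,cv2.COLOR_RGB2BGR))
E
python3 - <<'E'
from h import *
for n in("top","scene","wrist"):
    im,p=grab(n); save(n+"0.png",im); print(n,p)
s=arm.state(); print(s)
E
```

```text
pics
top {'vertical_fov': 47.88601951339946, 'cx': 322.539686102517, 'cy': 209.8832583896339, 'k1': -0.09514992052312389, 'position': array([0.39945161, 0.00990215, 1.45364008]), 'orientation': array([ 0.71170222, -0.69909695,  0.05107136, -0.04620737])}
scene {'vertical_fov': 56.808036839275786, 'cx': 316.9629182449729, 'cy': 196.41177138545302, 'k1': -0.010706355538541842, 'position': array([ 1.23970599, -0.50244303,  0.70234983]), 'orientation': array([ 0.80983328,  0.37876645, -0.19726356, -0.40223515])}
wrist {'vertical_fov': 62.78348975641891, 'cx': 318.9970418125858, 'cy': 199.5911252569008, 'k1': -0.048727362300095736, 'position': array([0.18908723, 0.52125155, 0.37359503]), 'orientation': array([0.84342927, 0.52114671, 0.06722516, 0.11186577])}
{'time_s': 0.15, 'qpos': array([ 1.00289046e+00,  8.78021580e-02,  1.37192899e+00,  2.00191360e-05,
        1.68361809e+00, -1.03097431e-01]), 'qvel': array([ 2.39339449e-04, -3.30395363e-03, -5.00583624e-03,  8.22949270e-04,
       -9.76162278e-04, -5.85465982e-05]), 'effort': array([ 2.09665974e-03, -3.52372956e+01, -3.13679659e+01, -1.31472416e-04,
        8.02589144e-03, -1.60043004e-05]), 'tool_pos': array([0.24634677, 0.49135396, 0.25538763]), 'ee_rot': array([ 2.30316593e-01,  9.73115356e-01, -8.26048825e-04, -2.98563977e-04]), 'wrist_force': array([-0.5958167 , -0.97456862, -0.63333379]), 'moment': array([0.07594079, 0.00993936, 0.01129362]), 'grasp_force': 0.0, 'gripper_width': 1.0002544135046827}
```

View pics/top0.png

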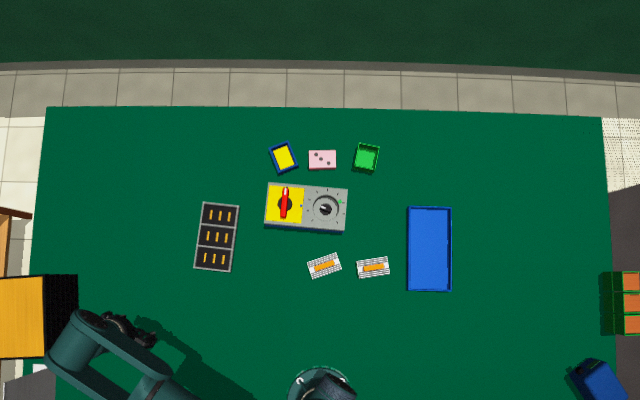

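View pics/scene0.png

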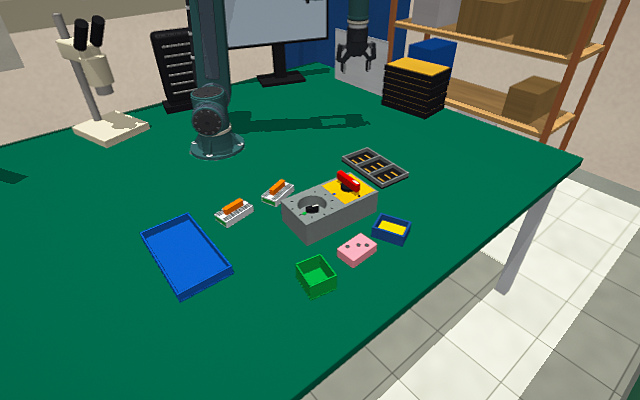

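Two modules at about (324,266) and (373,267) in the top view. The dock is at (217,237), the tray at (429,249) and the unit at (306,207), with the red handle at (285,203), the well at (326,209) and the green mark near (340,202).

```bash
cat >> h.py <<'E'
def mask(im,lo,hi):
    h=cv2.cvtColor(im,cv2.COLOR_RGB2HSV); return cv2.inRange(h,np.array(lo),np.array(hi))
def blobs(m,amin):
    cs,_=cv2.findContours(m,cv2.RETR_EXTERNAL,cv2.CHAIN_APPROX_NONE); return [c for c in cs if cv2.contourArea(c)>=amin]
def rect(p,c,z):
    P=np.array([onz(p,*q[0],z)[:2] for q in c],np.float32)*1000
    (cx,cy),(w,h),a=cv2.minAreaRect(P)
    if w<h: w,h,a=h,w,a+90
    return [round(float(v),1) for v in (cx,cy,w,h,(a+90)%180-90)]  # centre mm, long, short, angle of long axis in world deg
def report(n="top"):
    im,p=grab(n)
    for nm,lo,hi,z,am in (("rib",(8,150,120),(20,255,255),.046,40),("red",(0,150,80),(5,255,255),.114,40),("tray",(105,150,60),(125,255,255),.03,1500),
        ("bluesmall",(105,150,30),(125,255,255),.035,60),("pink",(150,30,120),(179,140,255),.03,60),("green",(55,150,120),(75,255,255),.05,60),("yel",(25,150,120),(35,255,255),.075,200)):
        for c in blobs(mask(im,lo,hi),am):
            x,y,w,h=cv2.boundingRect(c)
            if 120<x<470 and 100<y<300: print(nm,(x+w//2,y+h//2),rect(p,c,z))
    return im,p
E
python3 - <<'E'
from h import *
im,p=report()
# grey walls of dock
h=cv2.cvtColor(im,cv2.COLOR_RGB2HSV)
g=mask(im,(0,0,60),(179,60,200)); g[:, :185]=0; g[:,248:]=0; g[:190]=0; g[285:]=0
c=max(blobs(g,100),key=cv2.contourArea); print("dock",rect(p,c,.02))
g=mask(im,(0,0,60),(179,60,230)); g[:170]=0;g[245:]=0;g[:,:255]=0;g[:,355:]=0
c=max(blobs(g,100),key=cv2.contourArea); print("unit",rect(p,c,.075))
for z,n in((.075,'wrist'),):
    pass
save("c.png",cv2.resize(im[170:290,180:380],(800,480),interpolation=cv2.INTER_CUBIC))
E
```

```text
rib (374, 267) [418.5, -159.5, 61.2, 15.8, -79.8]
rib (324, 265) [421.3, -5.3, 62.0, 16.0, -69.5]
red (285, 203) [605.9, 118.6, 88.7, 19.1, -2.4]
tray (429, 248) [481.6, -338.9, 268.3, 142.5, -1.0]
bluesmall (429, 248) [481.3, -337.5, 267.4, 142.3, -1.0]
bluesmall (283, 157) [766.4, 132.7, 93.7, 68.4, 23.7]
pink (322, 159) [763.6, 6.4, 84.7, 60.1, -88.9]
green (367, 156) [772.3, -136.5, 81.4, 69.5, -11.1]
yel (285, 204) [607.6, 119.5, 110.6, 109.7, 85.8]
yel (283, 157) [756.0, 128.9, 66.7, 46.8, 22.1]
dock [506.7, 341.0, 216.2, 121.7, -5.4]
unit [601.6, 54.8, 248.8, 132.1, 85.8]
```

View pics/c.png

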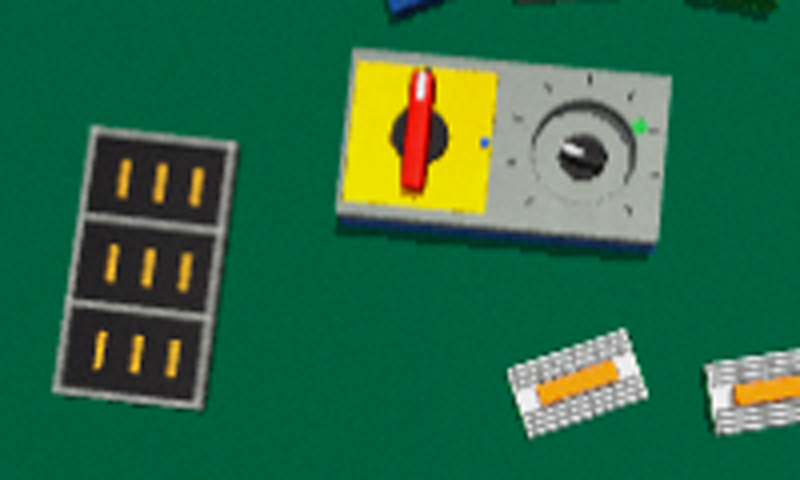

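The crop shows the dock's long axis nearly along world x and all three bays empty. The knob pointer sits left of its axis and the green mark right and up, so the knob needs roughly 145° clockwise.

```bash
cat >> h.py <<'E'
def go(x,y,z,psi,frm=None):
    """print shift (tool axes, mm) and rotvec (deg) from measured pose (or frm=(pos,Rot)) to x,y,z mm, closing axis at psi deg"""
    if frm is None:
        s=arm.state(); P=np.array(s["tool_pos"]); Q=R.from_quat(s["ee_rot"])
    else: P,Q=frm
    T=np.array([x,y,z])/1000.; c,sn=np.cos(np.radians(psi)),np.sin(np.radians(psi))
    M=np.array([[sn,c,0],[-c,sn,0],[0,0,-1]])  # columns: x,y,z tool
    N=R.from_matrix(M); d=Q.inv().apply(T-P)*1000; rv=np.degrees((Q.inv()*N).as_rotvec())
    print("shift mm",d.round(1),"turn deg",rv.round(1), "rows>=",max(np.linalg.norm(d)/41.7,np.linalg.norm(rv)/7.16).round(1))
    return T,N
def st():
    s=arm.state(); m=R.from_quat(s["ee_rot"]).as_matrix()
    print("t",round(s["time_s"],2),"tcp",(np.array(s["tool_pos"])*1000).round(1),"psi",round(np.degrees(np.arctan2(m[1,1],m[0,1])),1),"tilt",m[:2,2].round(4),"q",np.degrees(s["qpos"]).round(0),"F",np.array(s["wrist_force"]).round(1),"w",round(s["gripper_width"],3),"gf",round(s["grasp_force"],1))
E
python3 - <<'E'
from h import *
print(arm.tips_ahead); st(); f=go(421,-5,140,20.5); go(421,-5,51,20.5,f)
E
```

```text
0.025
t 0.2 tcp [246.4 491.4 255.6] psi 63.4 tilt [-0.0008 -0.0012] q [57.  5. 79. -0. 96. -6.] F [-0.4 -0.1  0.4] w 1.003 gf 0.0Traceback (most recent call last):
  File "<stdin>", line 2, in <module>
  File "h.py", line 47, in go
    N=R.from_matrix(M); d=Q.inv().apply(T-P)*1000; rv=np.degrees((Q.inv()*N).as_rotvec())
  File "scipy/spatial/transform/_rotation.pyx", line 1143, in scipy.spatial.transform._rotation.Rotation.from_matrix
ValueError: Non-positive determinant (left-handed or null coordinate frame) in rotation matrix 0: [[ 0.35020738  0.93667219  0.        ]
 [-0.93667219  0.35020738  0.        ]
 [ 0.          0.         -1.        ]].
```

```bash
sed -i 's/\[\[sn,c,0\],\[-c,sn,0\]/[[-sn,c,0],[c,sn,0]/' h.py
python3 - <<'E'
from h import *
f=go(421,-5,140,20.5); go(421,-5,51,20.5,f)
E
```

```text
shift mm [-378.6 -365.3  116. ] turn deg [-0.1  0.  42.9] rows>= 12.9
shift mm [ 0.  0. 89.] turn deg [0. 0. 0.] rows>= 2.1
```

Call:
send_rows(
  increments="-0.378 -0.365 0.116 0 0 42.9 0.05;-0.378 -0.365 0.116 0 0 42.9 0.05;-0.378 -0.365 0.116 0 0 42.9 0.05;-0.378 -0.365 0.116 0 0 42.9 0.05;-0.378 -0.365 0.116 0 0 42.9 0.05;-0.378 -0.365 0.116 0 0 42.9 0.05;-0.378 -0.365 0.116 0 0 42.9 0.05;-0.378 -0.365 0.116 0 0 42.9 0.05;-0.378 -0.365 0.116 0 0 42.9 0.05;-0.378 -0.365 0.116 0 0 42.9 0.05",
  newtons=60,
)

```text
time_s: 1.03
tool_pos: [0.3815, 0.106, 0.1662]
ee_rot: [0.57, 0.822, 0.0, 0.0]
wrist_force: [0.5, 0.7, 0.5]
gripper_width: 0.587
grasp_force: 0.0
```

```bash
python3 - <<'E'
from h import *
st(); go(421,-5,140,20.5)
E
```

```text
t 1.03 tcp [381.5 106.  166.2] psi 20.5 tilt [0.0009 0.0003] q [  7. -13. 106.   0.  87. -13.] F [0.5 0.7 0.5] w 0.587 gf 0.0
shift mm [-117.8   -1.9   26.2] turn deg [ 0.1  0.  -0. ] rows>= 2.9
```

Call:
send_rows(
  increments="-0.118 -0.002 0.026 0 0 0 0.05;-0.118 -0.002 0.026 0 0 0 0.05;-0.118 -0.002 0.026 0 0 0 0.05;-0.118 -0.002 0.026 0 0 0 0.05;-0.118 -0.002 0.026 0 0 0 0.05;-0.118 -0.002 0.026 0 0 0 0.05",
)

```text
time_s: 1.53
tool_pos: [0.4207, -0.0032, 0.1404]
ee_rot: [0.571, 0.821, 0.0, -0.0]
wrist_force: [0.3, 0.9, 0.2]
gripper_width: 0.583
grasp_force: 0.0
```

```bash
python3 - <<'E'
from h import *
st(); 
im,p=grab("wrist"); save("w1.png",im)
for c in blobs(mask(im,(8,150,120),(20,255,255)),100): print(rect(p,c,.046))
E
```

```text
t 1.53 tcp [420.7  -3.2 140.4] psi 20.4 tilt [-0.0006  0.0008] q [ -8.  -9. 105.   0.  84. -29.] F [0.3 0.9 0.2] w 0.583 gf 0.0
[423.6, -2.8, 64.7, 14.6, -69.9]
```

View pics/w1.png

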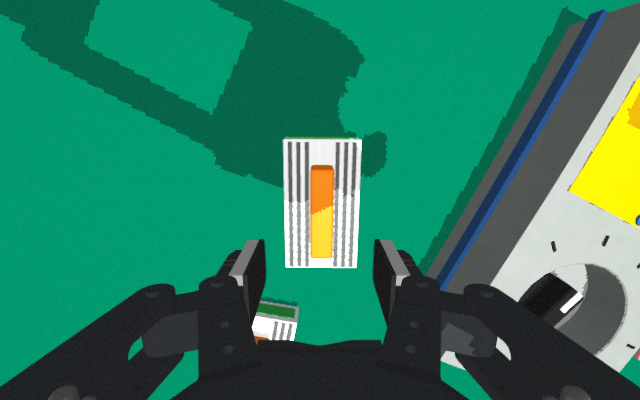

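Call:
send_rows(
  increments="-0.001 0 0.04 0 0 0 0.05;-0.001 0 0.075 0 0 0 0.05;-0.001 0 0.089 0 0 0 0.05;-0.001 0 0.089 0 0 0 0.05;-0.001 0 0.089 0 0 0 0.0;-0.001 0 0.089 0 0 0 0;-0.001 0 0.089 0 0 0 0;-0.001 0 0.089 0 0 0 0;-0.001 0 0.089 0 0 0 0;-0.001 0 0.089 0 0 0 0",
  newtons=60,
)

```text
time_s: 2.42
tool_pos: [0.4229, -0.004, 0.0537]
ee_rot: [0.57, 0.822, 0.002, 0.002]
wrist_force: [-0.9, 2.8, 6.7]
gripper_width: 0.169
grasp_force: 62.3
```

```bash
python3 - <<'E'
from h import *
st(); s=arm.state(); 
A=go(421,-5,115,20.5); B=go(430,240,115,-5.4,A); go(576,334,115,-5.4,B)
E
```

```text
t 2.42 tcp [422.9  -4.   53.7] psi 20.5 tilt [0.0043 0.0007] q [ -8.  -4. 111.   0.  72. -29.] F [-0.9  2.8  6.7] w 0.169 gf 62.3
shift mm [ -0.3  -1.8 -61.3] turn deg [ 0.2  0.1 -0. ] rows>= 1.5
shift mm [226.3  94.2   0. ] turn deg [ 0.   0.  25.9] rows>= 5.9
shift mm [107.3 136.5   0. ] turn deg [0. 0. 0.] rows>= 4.2
```

Call:
send_rows(
  increments="0 0 -0.035 0 0 0 0;0 0 -0.061 0 0 0 0;0 0 -0.061 0 0 0 0;0.226 0.092 -0.061 0 0 25.9 0;0.226 0.092 -0.061 0 0 25.9 0;0.226 0.092 -0.061 0 0 25.9 0;0.226 0.092 -0.061 0 0 25.9 0;0.226 0.092 -0.061 0 0 25.9 0;0.226 0.092 -0.061 0 0 25.9 0;0.226 0.092 -0.061 0 0 25.9 0",
)

```text
time_s: 3.25
tool_pos: [0.4273, 0.243, 0.1113]
ee_rot: [0.739, 0.674, -0.0, -0.001]
wrist_force: [0.8, -1.1, -1.4]
gripper_width: 0.169
grasp_force: 61.1
```

```bash
python3 - <<'E'
from h import *
st(); go(576,334,115,-5.4)
E
```

```text
t 3.25 tcp [427.3 243.  111.3] psi -5.3 tilt [-0.0015  0.0015] q [23.  2. 99.  0. 80. 28.] F [ 0.8 -1.1 -1.4] w 0.169 gf 61.1
shift mm [104.4 139.6  -3.8] turn deg [-0.1 -0.1  0.1] rows>= 4.2
```

Call:
send_rows(
  increments="0.104 0.14 -0.004 0 0 0 0;0.104 0.14 -0.004 0 0 0 0;0.104 0.14 -0.004 0 0 0 0;0.104 0.14 -0.004 0 0 0 0;0.104 0.14 -0.004 0 0 0 0;0.104 0.14 -0.004 0 0 0 0;0.104 0.14 -0.004 0 0 0 0;0.104 0.14 -0.004 0 0 0 0",
)

```text
time_s: 3.92
tool_pos: [0.5762, 0.3289, 0.1156]
ee_rot: [0.74, 0.673, -0.001, -0.0]
wrist_force: [0.1, -0.0, -3.1]
gripper_width: 0.17
grasp_force: 61.1
```

```bash
python3 - <<'E'
from h import *
st(); im,p=report(); save("t2.png",im); w,q=grab("wrist"); save("w2.png",w); go(576,334,60,-5.4)
E
```

```text
t 3.92 tcp [576.2 328.9 115.6] psi -5.4 tilt [-0.0024 -0.0012] q [25. 23. 73. -0. 84. 30.] F [ 0.1 -0.  -3.1] w 0.17 gf 61.1
rib (374, 267) [418.5, -159.5, 61.2, 15.8, -79.8]
red (285, 203) [605.9, 118.7, 88.7, 19.0, -2.7]
tray (429, 248) [481.6, -339.0, 268.3, 142.4, -1.0]
bluesmall (429, 248) [481.3, -337.5, 267.4, 142.3, -1.0]
bluesmall (283, 157) [766.4, 132.9, 93.6, 68.1, 23.1]
pink (322, 159) [763.6, 6.4, 84.7, 60.1, -88.9]
green (367, 156) [772.3, -136.5, 81.5, 69.5, -11.1]
yel (285, 204) [607.6, 119.7, 110.3, 109.7, 85.8]
yel (283, 157) [756.0, 128.9, 66.7, 46.8, 22.1]
shift mm [ 4.9 -0.9 56.8] turn deg [-0.  0. -0.] rows>= 1.4
```

View pics/w2.png

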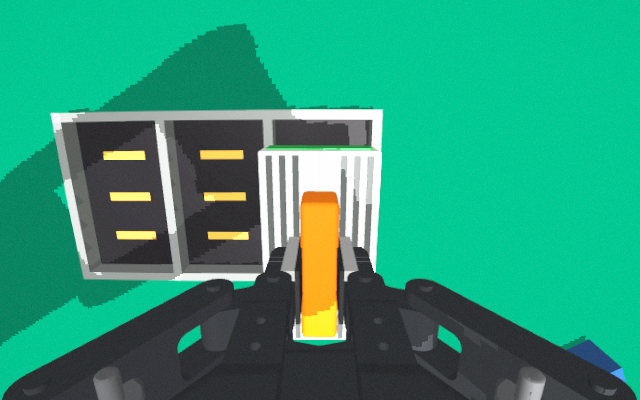

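Wrist view: the held module hangs over the far bay. The dock's back edge corners are at (53,114) and (382,110), and the module's top far edge runs (260,151) to (380,151).

```bash
python3 - <<'E'
from h import *
p=eyes.camera_params("wrist")
for u,v,z in((53,114,.02),(382,110,.02),(85,278,.02),(260,151,.086),(380,151,.086)): print(u,v,(onz(p,u,v,z)*1000).round(1))
a=np.radians(-5.4); X=np.array([np.cos(a),np.sin(a)]);Y=np.array([-X[1],X[0]]); C=np.array([506.7,341.0])
print("top-based corners",C-108*X+60*Y,C+108*X+60*Y,C-108*X-60*Y)
M=np.array([576.2,328.9]); print("module far corners if centred",M-28*X+50*Y,M+28*X+50*Y)
E
```

```text
53 114 [409.1 411.5  20. ]
382 110 [623.6 391.9  20. ]
85 278 [397.6 292.8  20. ]
260 151 [555.3 379.9  86. ]
380 151 [609.6 374.7  86. ]
top-based corners [404.82580662 410.89741571] [619.86719098 390.57002004] [393.53280902 291.42997996]
module far corners if centred [553.02968066 381.313131  ] [608.78115067 376.04306546]
```

Call:
send_rows(
  increments="0.007 0.001 0.018 0 0 0 0;0.007 0.001 0.034 0 0 0 0;0.007 0.001 0.034 0 0 0 0;0.007 0.001 0.034 0 0 0 0;0.007 0.001 0.034 0 0 0 0",
)

```text
time_s: 4.43
tool_pos: [0.5793, 0.3365, 0.0839]
ee_rot: [0.74, 0.673, 0.001, 0.0]
wrist_force: [0.4, -0.2, -1.6]
gripper_width: 0.167
grasp_force: 61.0
```

```bash
python3 - <<'E'
from h import *
st(); w,q=grab("wrist"); save("w3.png",w[60:320,160:480].repeat(2,0).repeat(2,1))
E
```

```text
t 4.43 tcp [579.3 336.5  83.9] psi -5.4 tilt [0.0014 0.0006] q [25. 25. 74. -0. 81. 31.] F [ 0.4 -0.2 -1.6] w 0.167 gf 61.0
```

View pics/w3.png

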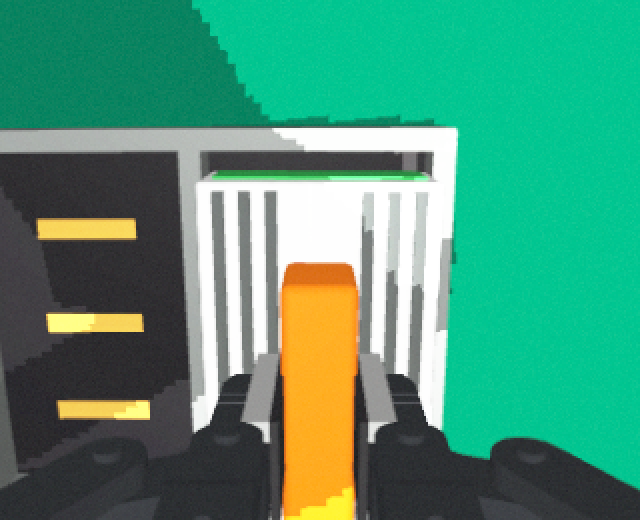

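Close-up: the bay's inner far corners are at full-picture pixels (261.5,136) and (376,136), and the module's far top corners at (259,151) and (378.5,151). It looks centred sideways.

```bash
python3 - <<'E'
from h import *
p=eyes.camera_params("wrist")
a=onz(p,261.5,136,.02)[:2];b=onz(p,376,136,.02)[:2]
c=onz(p,259,151,.054)[:2];d=onz(p,378.5,151,.054)[:2]
an=np.radians(-5.4); X=np.array([np.cos(an),np.sin(an)]);Y=np.array([-X[1],X[0]])
print(np.linalg.norm(a-b),np.linalg.norm(c-d))
A=(a+b)/2-54*Y/1000; C=(c+d)/2-50*Y/1000; e=(A-C)*1000
print("bay",A,"mod",C,"need along X,Y",e@X,e@Y)
E
```

```text
0.06306007502982659 0.054175492225891395
bay [0.58064466 0.33566028] mod [0.58055712 0.33531422] need along X,Y 0.0545863480777273 0.3527655254402619
```

Call:
send_rows(
  increments="0 0 0.015 0 0 0 0;0 0 0.024 0 0 0 0;0 0 0.024 0 0 0 0;0 0 0.024 0 0 0 0.04;0 0 0.024 0 0 0 0.04;0 0 0.024 0 0 0 0.04;0 0 0.024 0 0 0 0.04;0 0 -0.01 0 0 0 0.04;0 0 -0.04 0 0 0 0.04;0 0 -0.06 0 0 0 0.05",
)

```text
time_s: 5.32
tool_pos: [0.5801, 0.3371, 0.1459]
ee_rot: [0.74, 0.673, 0.002, 0.001]
wrist_force: [1.1, 0.6, 0.4]
gripper_width: 0.578
grasp_force: 0.0
```

```bash
python3 - <<'E'
from h import *
st(); w,q=grab("wrist"); save("w4.png",w); A=go(420,0,140,10.2); B=go(420.5,-158.5,140,10.2,A)
E
```

```text
t 5.32 tcp [580.1 337.1 145.9] psi -5.4 tilt [0.0034 0.0016] q [25. 23. 70.  0. 87. 31.] F [1.1 0.6 0.4] w 0.578 gf 0.0
shift mm [-351.9 -129.4    7.6] turn deg [  0.6  -0.3 -15.6] rows>= 9.0
shift mm [-156.1  -27.6    0. ] turn deg [0. 0. 0.] rows>= 3.8
```

View pics/w4.png

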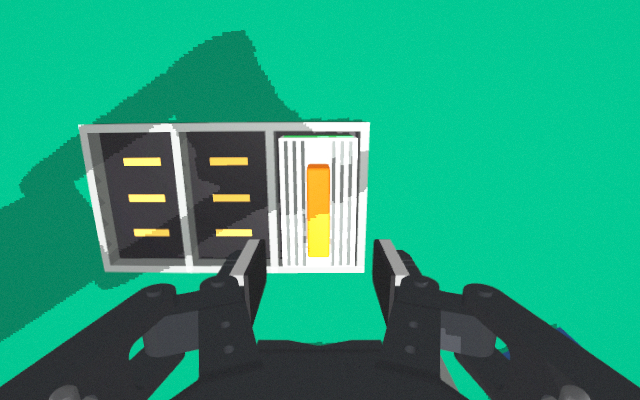

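The module sits flat in the far bay. Now to module B.

Call:
send_rows(
  increments="-0.352 -0.129 0.007 0.4 -0.2 -15.6 0.05;-0.352 -0.129 0.007 0.4 -0.2 -15.6 0.05;-0.352 -0.129 0.007 0.4 -0.2 -15.6 0.05;-0.352 -0.129 0.007 0.4 -0.2 -15.6 0.05;-0.352 -0.129 0.007 0.4 -0.2 -15.6 0.05;-0.352 -0.129 0.007 0.4 -0.2 -15.6 0.05;-0.352 -0.129 0.007 0.4 -0.2 -15.6 0.05;-0.352 -0.129 0.007 0.4 -0.2 -15.6 0.05;-0.352 -0.129 0.007 0.4 -0.2 -15.6 0.05;-0.352 -0.129 0.007 0.4 -0.2 -15.6 0.05",
)

```text
time_s: 6.2
tool_pos: [0.4147, -0.0068, 0.1351]
ee_rot: [0.645, 0.765, -0.006, -0.001]
wrist_force: [0.8, 0.2, 0.0]
gripper_width: 0.585
grasp_force: 0.0
```

Call:
send_rows(
  increments="-0.158 -0.028 0 0 0 0 0.05;-0.158 -0.028 0 0 0 0 0.05;-0.158 -0.028 0 0 0 0 0.05;-0.158 -0.028 0 0 0 0 0.05;-0.158 -0.028 0 0 0 0 0.05;-0.158 -0.028 0 0 0 0 0.05;-0.158 -0.028 0 0 0 0 0.05;-0.158 -0.028 0 0 0 0 0.05",
)

```text
time_s: 6.87
tool_pos: [0.418, -0.1607, 0.1359]
ee_rot: [0.641, 0.767, -0.003, -0.002]
wrist_force: [-0.6, 0.6, -0.2]
gripper_width: 0.584
grasp_force: 0.0
```

```bash
python3 - <<'E'
from h import *
st(); im,p=report()
im,p=grab("wrist")
for c in blobs(mask(im,(8,150,120),(28,255,255)),200): print(rect(p,c,.046))
E
```

```text
t 6.87 tcp [ 418.  -160.7  135.9] psi 10.3 tilt [-0.007 -0.003] q [-28.  -5. 102.  -0.  83. -38.] F [-0.6  0.6 -0.2] w 0.584 gf 0.0
rib (217, 213) [577.6, 334.9, 64.7, 16.5, 84.8]
red (284, 203) [605.6, 118.7, 88.2, 18.1, 1.6]
tray (429, 248) [481.6, -338.9, 268.3, 142.5, -1.0]
bluesmall (429, 248) [481.3, -337.5, 267.4, 142.3, -1.0]
bluesmall (283, 157) [766.5, 132.6, 93.5, 69.0, 23.4]
pink (322, 159) [763.6, 6.4, 84.6, 60.1, -88.9]
green (367, 156) [772.3, -136.5, 81.5, 69.5, -11.1]
yel (285, 204) [607.6, 119.5, 110.6, 109.7, 85.8]
yel (283, 157) [756.0, 128.9, 66.7, 46.8, 22.1]
[420.8, -158.1, 64.7, 15.1, -80.3]
```

```bash
python3 - <<'E'
from h import *
A=go(420.5,-158.3,54,10.0); B=go(420.5,-158,115,10,A); C=go(430,180,115,-5.4,B); D=go(441,349,115,-5.4,C)
E
```

```text
shift mm [ 2.   3.5 82. ] turn deg [-0.4  0.1  0.3] rows>= 2.0
shift mm [  0.3   0.1 -61. ] turn deg [0. 0. 0.] rows>= 1.5
shift mm [331.2  68.    0. ] turn deg [ 0.   0.  15.4] rows>= 8.1
shift mm [169.3  -5.    0. ] turn deg [0. 0. 0.] rows>= 4.1
```

Call:
send_rows(
  increments="0.002 0.003 0.04 -0.4 0.1 0.3 0.05;0.002 0.003 0.07 -0.4 0.1 0.3 0.05;0.002 0.003 0.082 -0.4 0.1 0.3 0.05;0.002 0.003 0.082 -0.4 0.1 0.3 0.05;0.002 0.003 0.082 -0.4 0.1 0.3 0;0.002 0.003 0.082 -0.4 0.1 0.3 0;0.002 0.003 0.082 -0.4 0.1 0.3 0;0.002 0.003 0.082 -0.4 0.1 0.3 0;0.002 0.003 0.082 -0.4 0.1 0.3 0;0.002 0.003 0.082 -0.4 0.1 0.3 0",
)

```text
time_s: 7.8
tool_pos: [0.4215, -0.1603, 0.0562]
ee_rot: [0.644, 0.765, 0.0, 0.002]
wrist_force: [1.2, 2.0, 6.2]
gripper_width: 0.167
grasp_force: 63.4
```

Call:
send_rows(
  increments="0 0 -0.03 0 0 0 0;0 0 -0.06 0 0 0 0;0 0 -0.06 0 0 0 0;0.22 0.045 -0.06 0 0 15 0;0.22 0.045 -0.06 0 0 15 0;0.22 0.045 -0.06 0 0 15 0;0.22 0.045 -0.06 0 0 15 0;0.22 0.045 -0.06 0 0 15 0;0.22 0.045 -0.06 0 0 15 0;0.22 0.045 -0.06 0 0 15 0",
)

```text
time_s: 8.63
tool_pos: [0.4257, 0.0694, 0.1133]
ee_rot: [0.736, 0.677, 0.0, -0.001]
wrist_force: [-0.7, 0.8, -2.2]
gripper_width: 0.167
grasp_force: 64.4
```

```bash
python3 - <<'E'
from h import *
st();D=go(441,345,112,-5.4)
E
```

```text
t 8.63 tcp [425.7  69.4 113.3] psi -4.8 tilt [-0.001   0.0024] q [  2.  -6. 106.   0.  80.   6.] F [-0.7  0.8 -2.2] w 0.167 gf 64.4
shift mm [276.   -7.7   1.9] turn deg [-0.1 -0.1  0.6] rows>= 6.6
```

Call:
send_rows(
  increments="0.276 -0.007 0.002 0 0 0.6 0;0.276 -0.007 0.002 0 0 0.6 0;0.276 -0.007 0.002 0 0 0.6 0;0.276 -0.007 0.002 0 0 0.6 0;0.276 -0.007 0.002 0 0 0.6 0;0.276 -0.007 0.002 0 0 0.6 0;0.276 -0.007 0.028 0 0 0.6 0;0.276 -0.007 0.028 0 0 0.6 0;0.276 -0.007 0.028 0 0 0.6 0;0.276 -0.007 0.028 0 0 0.6 0",
)

```text
time_s: 9.47
tool_pos: [0.4441, 0.3392, 0.0848]
ee_rot: [0.742, 0.671, -0.001, 0.0]
wrist_force: [0.2, 0.6, -1.4]
gripper_width: 0.167
grasp_force: 64.4
```

```bash
python3 - <<'E'
from h import *
st(); w,q=grab("wrist"); save("w5.png",w[60:320,160:480].repeat(2,0).repeat(2,1))
E
```

```text
t 9.47 tcp [444.1 339.2  84.8] psi -5.7 tilt [-0.0016 -0.0026] q [32. 12. 91. -0. 78. 37.] F [ 0.2  0.6 -1.4] w 0.167 gf 64.4
```

View pics/w5.png

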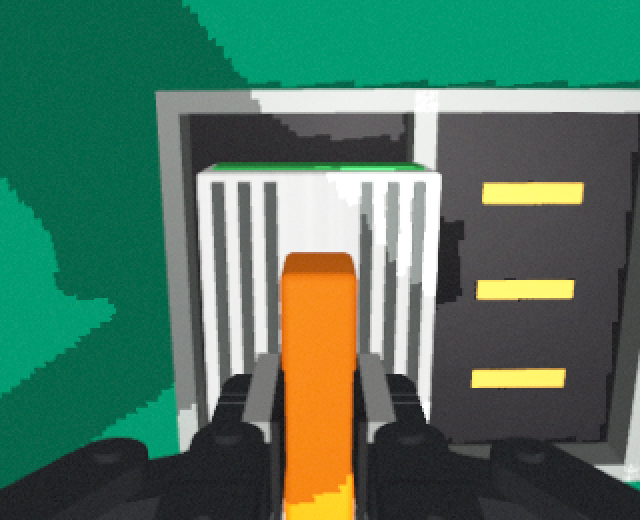

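The near bay's inner far corners are at (250.5,117) and (367.5,116.5), and the module's far top corners at (259,147) and (380,147). It needs shifting left and forward.

```bash
python3 - <<'E'
from h import *
p=eyes.camera_params("wrist")
a=onz(p,250.5,117,.02)[:2];b=onz(p,367.5,116.5,.02)[:2]
c=onz(p,259,147,.0526)[:2];d=onz(p,380,147,.0526)[:2]
an=np.radians(-5.4); X=np.array([np.cos(an),np.sin(an)]);Y=np.array([-X[1],X[0]])
print(np.linalg.norm(a-b),np.linalg.norm(c-d),np.degrees(np.arctan2(*(b-a)[::-1])),np.degrees(np.arctan2(*(d-c)[::-1])))
A=(a+b)/2-54*Y/1000; C=(c+d)/2-50*Y/1000; e=(A-C)*1000
print("bay",A,"mod",C,"need along X,Y",e@X,e@Y)
E
```

```text
0.06396124410300909 0.055628911184149914 -5.567979337921309 -5.7626932158831945
bay [0.44143831 0.34864212] mod [0.44619466 0.33907693] need along X,Y -5.635404218069851 9.075125641518337
```

Call:
send_rows(
  increments="0.009 -0.0055 0 0 0 0.3 0;0.009 -0.0055 0 0 0 0.3 0;0.009 -0.0055 0.012 0 0 0.3 0;0.009 -0.0055 0.023 0 0 0.3 0;0.009 -0.0055 0.023 0 0 0.3 0;0.009 -0.0055 0.023 0 0 0.3 0;0.009 -0.0055 0.023 0 0 0.3 0",
)

```text
time_s: 10.1
tool_pos: [0.4392, 0.3491, 0.0617]
ee_rot: [0.743, 0.669, -0.001, 0.0]
wrist_force: [0.7, -0.3, -1.9]
gripper_width: 0.168
grasp_force: 66.0
```

Call:
send_rows(
  increments="0 0 0 0 0 0 0.04;0 0 0 0 0 0 0.04;0 0 0 0 0 0 0.04;0 0 0 0 0 0 0.04;0 0 -0.03 0 0 0 0.04;0 0 -0.06 0 0 0 0.04;0 0 -0.09 0 0 0 0.05;0 0 -0.11 0 0 0 0.05;0 0 -0.11 0 0 0 0.05",
)

```text
time_s: 10.85
tool_pos: [0.4422, 0.3515, 0.1794]
ee_rot: [0.743, 0.669, 0.006, 0.001]
wrist_force: [0.9, 0.1, 0.4]
gripper_width: 0.588
grasp_force: 0.0
```

```bash
python3 - <<'E'
from h import *
st(); report(); w,q=grab("wrist"); save("w6.png",w); A=go(500,110,170,85.8)
E
```

```text
t 10.85 tcp [442.2 351.5 179.4] psi -6.0 tilt [0.0099 0.0058] q [33.  8. 84. -0. 87. 39.] F [0.9 0.1 0.4] w 0.588 gf 0.0
rib (211, 258) [436.9, 347.0, 57.7, 15.8, 84.3]
rib (217, 213) [577.6, 334.9, 64.7, 16.5, 84.8]
red (285, 202) [607.1, 118.6, 86.2, 19.1, -2.4]
tray (429, 249) [481.2, -338.9, 268.8, 142.5, -1.0]
bluesmall (429, 249) [481.0, -337.5, 267.8, 142.3, -1.0]
bluesmall (283, 157) [766.4, 132.9, 93.6, 68.1, 23.2]
pink (322, 159) [763.6, 6.4, 84.6, 60.1, -88.9]
green (367, 156) [772.4, -136.6, 81.7, 69.5, -11.1]
yel (285, 204) [607.6, 119.7, 110.2, 109.6, 85.7]
yel (283, 157) [756.3, 128.7, 66.9, 46.8, 23.1]
shift mm [-232.5   84.7    3.8] turn deg [  0.1   0.1 -91.8] rows>= 12.8
```

View pics/w6.png

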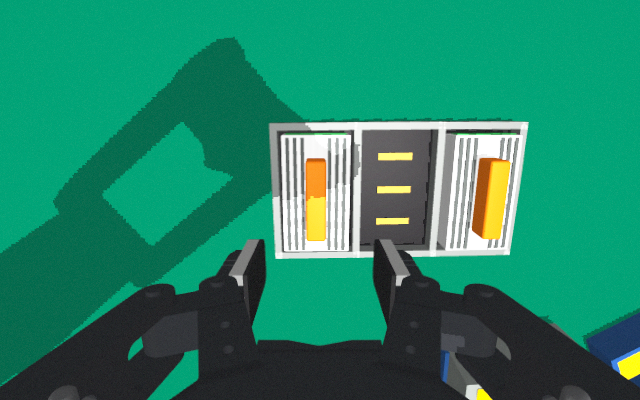

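Both modules lie flat in their bays at (315,193) and (485,193). On to the isolator.

Call:
send_rows(
  increments="-0.2325 0.085 0.004 0 0 -91.8 0.05;-0.2325 0.085 0.004 0 0 -91.8 0.05;-0.2325 0.085 0.004 0 0 -91.8 0.05;-0.2325 0.085 0.004 0 0 -91.8 0.05;-0.2325 0.085 0.004 0 0 -91.8 0.05;-0.2325 0.085 0.004 0 0 -91.8 0.05;-0.2325 0.085 0.004 0 0 -91.8 0.05;-0.2325 0.085 0.004 0 0 -91.8 0.05;-0.2325 0.085 0.004 0 0 -91.8 0.05;-0.2325 0.085 0.004 0 0 -91.8 0.05",
)

```text
time_s: 11.78
tool_pos: [0.4988, 0.1087, 0.1663]
ee_rot: [0.245, 0.97, -0.001, -0.002]
wrist_force: [-0.4, -0.4, -0.1]
gripper_width: 0.583
grasp_force: 0.0
```

```bash
python3 - <<'E'
from h import *
st(); A=go(609,120,165,85.8)
E
```

```text
t 11.78 tcp [498.8 108.7 166.3] psi 61.6 tilt [-0.0047 -0.0011] q [  6.   2.  92.  -0.  86. -56.] F [-0.4 -0.4 -0.1] w 0.583 gf 0.0
shift mm [-91.6  62.3   0.8] turn deg [ -0.1  -0.2 -24.2] rows>= 3.4
```

Call:
send_rows(
  increments="-0.0915 0.062 0 0 0 -24.2 0.05;-0.0915 0.062 0 0 0 -24.2 0.05;-0.0915 0.062 0 0 0 -24.2 0.05;-0.0915 0.062 0 0 0 -24.2 0.05;-0.0915 0.062 0 0 0 -24.2 0.05;-0.0915 0.062 0 0 0 -24.2 0.05;-0.0915 0.062 0 0 0 -24.2 0.05",
)

```text
time_s: 12.37
tool_pos: [0.6087, 0.1202, 0.1675]
ee_rot: [0.039, 0.999, -0.001, -0.001]
wrist_force: [-0.3, 0.1, 0.1]
gripper_width: 0.584
grasp_force: 0.0
```

```bash
python3 - <<'E'
from h import *
st(); A=go(609,120,116,85.8)
im,p=grab("wrist"); save("w7.png",im)
for c in blobs(mask(im,(0,150,80),(6,255,255)),100): print("red",rect(p,c,.114))
for c in blobs(mask(im,(55,150,120),(75,255,255)),30): print("green",cv2.boundingRect(c),rect(p,c,.075))
for c in blobs(mask(im,(25,150,120),(35,255,255)),2000): print("yel",rect(p,c,.075))
E
```

```text
t 12.37 tcp [608.7 120.2 167.5] psi 85.5 tilt [-0.0028 -0.001 ] q [  6.  16.  76.  -0.  88. -80.] F [-0.3  0.1  0.1] w 0.584 gf 0.0
shift mm [-0.5 -0.1 51.5] turn deg [-0.1 -0.2 -0.3] rows>= 1.2
red [608.9, 120.1, 90.1, 17.6, -3.8]
green (20, 353, 23, 17) [715.5, -127.4, 25.6, 12.7, -60.2]
green (72, 238, 19, 17) [622.2, -51.5, 10.8, 9.6, -63.5]
yel [639.5, 150.9, 57.2, 44.1, -4.6]
yel [608.2, 86.4, 110.2, 43.8, -3.8]
```

View pics/w7.png

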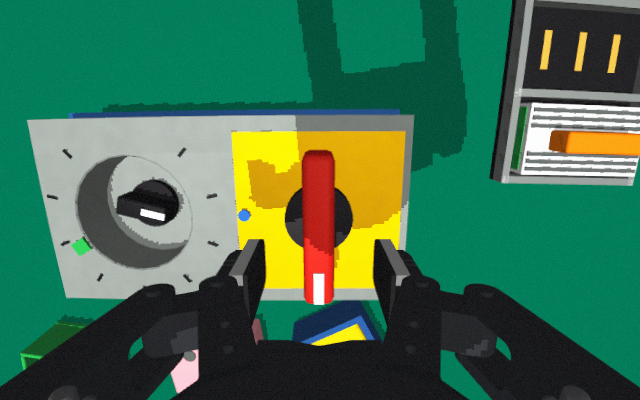

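The red bar is centred under the jaws, with centre (318,228), its white end at (318,290) and the blue ON dot at (244,215). The green mark is at (81,246) and the knob at (150,205).

Call:
send_rows(
  increments="0 0 0.035 0 0.1 0 0.05;0 0 0.051 0 0.1 0 0.05;0 0 0.051 0 0.1 0 0.05;0 0 0.051 0 0.1 0 0;0 0 0.051 0 0.1 0 0;0 0 0.051 0 0.1 0 0;0 0 0.051 0 0.1 0 0;0 0 0.051 0 0.1 0 0",
  newtons=70,
)

```text
time_s: 13.08
tool_pos: [0.6106, 0.1197, 0.1204]
ee_rot: [0.039, 0.999, -0.001, 0.001]
wrist_force: [-2.5, -3.3, 5.9]
gripper_width: 0.188
grasp_force: 70.5
```

Call:
send_rows(
  increments="0 0 0 0 0 45 0;0 0 0 0 0 45 0;0 0 0 0 0 45 0;0 0 0 0 0 45 0;0 0 0 0 0 45 0;0 0 0 0 0 45 0;0 0 0 0 0 45 0;0 0 0 0 0 45 0",
)

```text
time_s: 13.75
tool_pos: [0.6104, 0.119, 0.1204]
ee_rot: [0.419, 0.908, -0.001, 0.001]
wrist_force: [-2.6, -4.4, 6.4]
gripper_width: 0.192
grasp_force: 70.5
```

Call:
send_rows(
  increments="0 0 0 0 0 45.5 0;0 0 0 0 0 45.5 0;0 0 0 0 0 45.5 0;0 0 0 0 0 45.5 0;0 0 0 0 0 45.5 0;0 0 0 0 0 45.5 0;0 0 0 0 0 45.5 0;0 0 0 0 0 45.5 0;0 0 0 0 0 45.5 0",
)

```text
time_s: 14.5
tool_pos: [0.6096, 0.1187, 0.1204]
ee_rot: [0.737, 0.676, -0.002, 0.001]
wrist_force: [-5.4, -5.2, 8.6]
gripper_width: 0.192
grasp_force: 70.8
```

```bash
python3 - <<'E'
from h import *
st(); print(arm.state()["moment"]); im,p=grab("wrist");save("w8.png",im)
E
```

```text
t 14.5 tcp [609.6 118.7 120.4] psi -4.9 tilt [-0.0014 -0.0036] q [ 6. 18. 79. -0. 83. 11.] F [-5.4 -5.2  8.6] w 0.192 gf 70.8
[-0.80027338  0.84353824  0.34112203]
```

Call:
send_rows(
  increments="0 0 0 0 0 0 0.05;0 0 0 0 0 0 0.05;0 0 0 0 0 0 0.05;0 0 0 0 0 0 0.05;0 0 -0.03 0 0 0 0.05;0 0 -0.06 0 0 0 0.05;0 0 -0.08 0 0 0 0.05;0 0 -0.08 0 0 0 0.05",
)

```text
time_s: 15.22
tool_pos: [0.6127, 0.1209, 0.2043]
ee_rot: [0.737, 0.676, 0.004, 0.003]
wrist_force: [0.5, 0.1, 0.5]
gripper_width: 0.589
grasp_force: 0.0
```

```bash
python3 - <<'E'
from h import *
st(); go(595,-70,200,-5)
im,p=report()
E
```

```text
t 15.22 tcp [612.7 120.9 204.3] psi -4.9 tilt [0.0094 0.0009] q [ 6. 15. 73. -0. 92. 11.] F [0.5 0.1 0.5] w 0.589 gf 0.0
shift mm [-191.7   -1.3    4. ] turn deg [ 0.5 -0.1  0.1] rows>= 4.6
rib (210, 258) [437.2, 350.2, 64.0, 15.8, 84.3]
rib (217, 213) [577.7, 334.9, 64.7, 16.9, 84.8]
tray (429, 248) [481.6, -338.9, 268.3, 142.5, -1.0]
bluesmall (429, 248) [481.3, -337.5, 267.4, 142.3, -1.0]
bluesmall (280, 148) [795.8, 144.1, 69.2, 36.7, -74.3]
pink (322, 159) [763.6, 6.4, 84.6, 60.1, -88.9]
green (367, 156) [772.4, -136.2, 81.5, 70.1, -11.1]
```

Call:
send_rows(
  increments="-0.192 -0.001 0.004 0.5 0 0 0.05;-0.192 -0.001 0.004 0.5 0 0 0.05;-0.192 -0.001 0.004 0.5 0 0 0.05;-0.192 -0.001 0.004 0.5 0 0 0.05;-0.192 -0.001 0.004 0.5 0 0 0.05;-0.192 -0.001 0.004 0.5 0 0 0.05;-0.192 -0.001 0.004 0.5 0 0 0.05;-0.192 -0.001 0.004 0.5 0 0 0.05",
)

```text
time_s: 15.93
tool_pos: [0.5921, -0.0704, 0.1925]
ee_rot: [0.737, 0.676, -0.004, -0.005]
wrist_force: [-0.0, 0.1, -0.1]
gripper_width: 0.587
grasp_force: 0.0
```

```bash
python3 - <<'E'
from h import *
st(); report("top")
im,p=grab("wrist"); print(p["position"]); save("w9.png",im)
for c in blobs(mask(im,(0,150,80),(6,255,255)),100): print("red",rect(p,c,.114))
for c in blobs(mask(im,(55,150,120),(75,255,255)),30): print("green",cv2.boundingRect(c),rect(p,c,.075))
for c in blobs(mask(im,(25,150,120),(35,255,255)),2000): print("yel",rect(p,c,.075))
print("axis guess px",proj(p,[.5998,-.0061,.066]))
E
```

```text
t 15.93 tcp [592.1 -70.4 192.5] psi -4.9 tilt [-0.0129  0.0015] q [-12.  13.  77.  -0.  91.  -7.] F [-0.   0.1 -0.1] w 0.587 gf 0.0
rib (210, 258) [437.2, 350.2, 64.0, 15.8, 84.3]
rib (217, 213) [577.6, 334.9, 64.7, 16.5, 84.8]
red (284, 203) [606.7, 118.5, 85.8, 19.8, 85.8]
tray (429, 248) [481.7, -338.9, 268.5, 142.5, -1.0]
bluesmall (429, 248) [481.4, -337.5, 267.6, 142.3, -1.0]
bluesmall (283, 157) [766.4, 132.8, 93.5, 68.5, 23.4]
pink (322, 159) [763.6, 6.4, 84.6, 60.1, -88.9]
green (367, 155) [775.3, -136.8, 76.0, 70.1, -11.1]
yel (285, 204) [607.6, 119.7, 110.3, 109.7, 85.8]
yel (283, 157) [756.3, 128.7, 66.9, 46.8, 23.1]
[ 0.60026005 -0.00441956  0.3111732 ]
green (482, 209, 107, 82) [758.6, -123.2, 72.7, 64.6, -10.8]
green (349, 164, 17, 19) [621.4, -49.7, 10.6, 9.1, -64.4]
axis guess px [322.77357552 114.20406886]
```

View pics/w9.png

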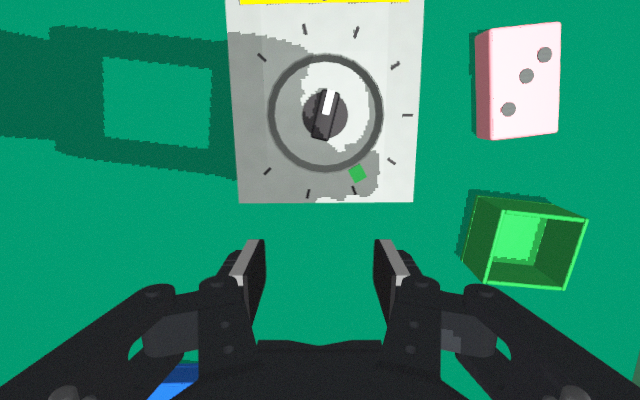

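Red bar now lies along the unit's y, so it is ON. The well circle spans columns 268–383 and rows 54–171, the white pointer is at (328,102) and the green mark at (358,173).

```bash
cat >> h.py <<'E'
def knob(im,p,ax=None):
    """pointer & mark world angles; ax = axis world xy (mm)"""
    if ax is None: ax=(600.5,-6.6)
    u,v=proj(p,[ax[0]/1000,ax[1]/1000,.066]).round().astype(int)
    H=cv2.cvtColor(im,cv2.COLOR_RGB2HSV); s=16
    loc=np.zeros(im.shape[:2],np.uint8); cv2.circle(loc,(int(u),int(v)),19,255,-1)
    w=((H[...,1]<40)&(H[...,2]>235)).astype(np.uint8)*255&loc
    for c in blobs(w,15): print("white",cv2.boundingRect(c),rect(p,c,.066))
    for c in blobs(mask(im,(50,100,80),(75,255,255)),60):
        r=rect(p,c,.075); d=np.hypot(r[0]-ax[0],r[1]-ax[1])
        if d<60: print("mark",r,"dist",d.round(1),"ang",np.degrees(np.arctan2(r[1]-ax[1],r[0]-ax[0])).round(1))
E
python3 - <<'E'
from h import *
im=cv2.cvtColor(cv2.imread("pics/w9.png"),cv2.COLOR_BGR2RGB); p=eyes.camera_params("wrist")
W=[onz(p,*q,.075)[:2]*1000 for q in((268,112.5),(383,112.5),(325.5,54),(325.5,171))]; print(np.round(W,1),"centre",np.mean([(W[0][0]+W[1][0])/2]),(W[2][1]+W[3][1])/2)
for q in((228,10),(421,10),(239,203),(413,202)): print((onz(p,*q,.075)*1000).round(1))
knob(im,p)
save("w9c.png",cv2.resize(im[50:190,250:400],(600,560),interpolation=cv2.INTER_NEAREST))
E
```

```text
[[561.8  -1.4]
 [642.1  -8.1]
 [605.   33.5]
 [598.7 -46.1]] centre 601.9261148197513 -6.327618076636266
[543.1  66.8  75. ]
[669.7  55.8  75. ]
[531.8 -65.1  75. ]
[662.2 -74.8  75. ]
white (322, 97, 11, 18) [603.6, 0.1, 12.2, 5.3, 71.2]
mark [621.5, -49.5, 11.4, 9.7, -66.9] dist 47.8 ang -63.9
```

View pics/w9c.png

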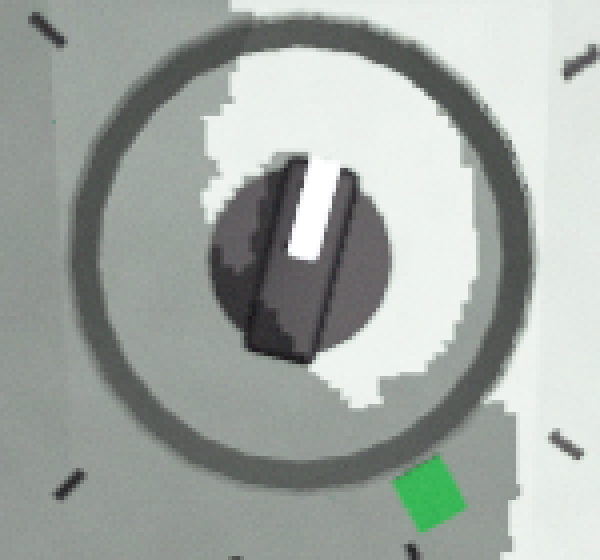

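Knob bar: top-end midpoint at px (331,91.8), bottom-end midpoint at (320,138.3). The pointer line runs (330.5,90) to (326,114).

```bash
python3 - <<'E'
from h import *
p=eyes.camera_params("wrist")
f=lambda u,v,z=.066:onz(p,u,v,z)[:2]*1000
a,b=f(331,91.8),f(320,138.3); d=a-b
print(a,b,"c",(a+b)/2,np.linalg.norm(d),np.degrees(np.arctan2(d[1],d[0])))
# pointer edges from crop (310,157)->(288,252) and (340,160)->(317,260)
for q,r in(((310,157),(288,252)),((340,160),(317,260))):
    d=f(250+q[0]/4,50+q[1]/4)-f(250+r[0]/4,50+r[1]/4); print(np.degrees(np.arctan2(d[1],d[0])))
m=f(358,173.3,.075);print("mark",m)
for ax in((601.5,-6.4),(601,-6.6)): e=m-np.array(ax); print(np.hypot(*e),np.degrees(np.arctan2(e[1],e[0])))
A=go(601.3,-6.4,115,-15.5); 
E
```

```text
[607.10756065   9.22811484] [596.52819843 -22.98598187] c [601.81787954  -6.87893352] 33.90679772679623 71.81941386997029
71.95327541278327
72.33858108779515
mark [622.26559148 -49.76254905]
48.078274196717274 -64.41102775247676
48.11684758574991 -63.77116934291633
shift mm [63.7  4.5 78.1] turn deg [-0.7  0.1 10.7] rows>= 2.4
```

```bash
python3 - <<'E'
from h import *
A=go(601.6,-6.6,120,-18); 
E
```

```text
shift mm [63.5  4.7 73.1] turn deg [-0.7  0.1 13.2] rows>= 2.3
```

Call:
send_rows(
  increments="0.064 0.004 0 -0.7 0.1 13.1 0.035;0.064 0.004 0 -0.7 0.1 13.1 0.035;0.064 0.004 0.03 -0.7 0.1 13.1 0.035;0.064 0.004 0.06 -0.7 0.1 13.1 0.035;0.064 0.004 0.073 -0.7 0.1 13.1 0.035;0.064 0.004 0.073 -0.7 0.1 13.1 0.035;0.064 0.004 0.073 -0.7 0.1 13.1 0.035",
)

```text
time_s: 16.62
tool_pos: [0.6008, -0.0068, 0.1202]
ee_rot: [0.809, 0.588, -0.0, -0.0]
wrist_force: [0.3, 0.6, 0.5]
gripper_width: 0.41
grasp_force: 0.0
```

```bash
python3 - <<'E'
from h import *
st();A=go(601.6,-6.6,80,-18); 
E
```

```text
t 16.62 tcp [600.8  -6.8 120.2] psi -18.0 tilt [-0.0004 -0.0003] q [-6. 15. 83. -0. 82. 12.] F [0.3 0.6 0.5] w 0.41 gf 0.0
shift mm [ 0.5  0.7 40.2] turn deg [-0.  0.  0.] rows>= 1.0
```

Call:
send_rows(
  increments="0.0005 0.0005 0.02 0 0 0 0.035;0.0005 0.0005 0.04 0 0 0 0.035;0.0005 0.0005 0.04 0 0 0 0.035;0.0005 0.0005 0.04 0 0 0 0;0.0005 0.0005 0.04 0 0 0 0;0.0005 0.0005 0.04 0 0 0 0;0.0005 0.0005 0.04 0 0 0 0",
  newtons=35,
)

```text
time_s: 17.2
tool_pos: [0.6005, -0.0067, 0.0828]
ee_rot: [0.809, 0.588, -0.001, -0.001]
wrist_force: [-7.5, 1.3, 2.5]
gripper_width: 0.15
grasp_force: 36.6
```

```bash
python3 - <<'E'
from h import *
st()
E
```

```text
t 17.2 tcp [600.5  -6.7  82.8] psi -18.0 tilt [-0.0017  0.0005] q [-6. 17. 85.  0. 78. 12.] F [-7.5  1.3  2.5] w 0.15 gf 36.6
```

Call:
send_rows(
  increments="0 0 0 0 0 66 0;0 0 0 0 0 66 0;0 0 0 0 0 66 0;0 0 0 0 0 66 0;0 0 0 0 0 66 0;0 0 0 0 0 66 0;0 0 0 0 0 66 0;0 0 0 0 0 66 0;0 0 0 0 0 66 0;0 0 0 0 0 66 0",
)

```text
time_s: 18.03
tool_pos: [0.6008, -0.007, 0.0828]
ee_rot: [0.999, 0.05, -0.0, 0.0]
wrist_force: [-5.9, 0.9, 0.9]
gripper_width: 0.151
grasp_force: 36.5
```

Call:
send_rows(
  increments="0 0 0 0 0 50 0;0 0 0 0 0 50 0;0 0 0 0 0 50 0;0 0 0 0 0 50 0;0 0 0 0 0 50 0;0 0 0 0 0 50 0;0 0 0 0 0 50 0;0 0 0 0 0 50 0;0 0 0 0 0 50 0",
)

```text
time_s: 18.78
tool_pos: [0.6006, -0.0073, 0.0828]
ee_rot: [0.927, -0.375, -0.0, 0.001]
wrist_force: [-5.6, -0.3, 0.8]
gripper_width: 0.147
grasp_force: 36.5
```

```bash
python3 - <<'E'
from h import *
st()
E
```

```text
t 18.78 tcp [600.6  -7.3  82.8] psi -134.0 tilt [-0.0013 -0.0008] q [ -6.  17.  85.  -0.  78. 128.] F [-5.6 -0.3  0.8] w 0.147 gf 36.5
```

Call:
send_rows(
  increments="0 0 0 0 0 0 0.035;0 0 0 0 0 0 0.035;0 0 0 0 0 0 0.035;0 0 -0.03 0 0 0 0.035;0 0 -0.07 0 0 0 0.035;0 0 -0.11 0 0 -20 0.05;0 0 -0.117 0 0 -20 0.05;0 0 -0.117 0 0 -20 0.05;0 0 -0.117 0 0 -20 0.05",
)

```text
time_s: 19.53
tool_pos: [0.6031, -0.0073, 0.201]
ee_rot: [0.978, -0.207, 0.004, -0.0]
wrist_force: [0.4, 0.8, -0.1]
gripper_width: 0.586
grasp_force: 0.0
```

Call:
send_rows(
  increments="0 0 0 0 0 -70 0.05;0 0 0 0 0 -70 0.05;0 0 0 0 0 -70 0.05;0 0 0 0 0 -70 0.05;0 0 0 0 0 -70 0.05;0 0 0 0 0 -70 0.05;0 0 0 0 0 -70 0.05;0 0 0 0 0 -70 0.05;0 0 0 0 0 -70 0.05;0 0 0 0 0 -70 0.05",
)

```text
time_s: 20.37
tool_pos: [0.6016, -0.0071, 0.1972]
ee_rot: [0.92, 0.392, 0.0, 0.0]
wrist_force: [0.0, 0.2, 0.2]
gripper_width: 0.583
grasp_force: 0.0
```

Call:
send_rows(
  increments="0 0 0 0 0 -70 0.05;0 0 0 0 0 -70 0.05;0 0 0 0 0 -70 0.05;0 0 0 0 0 -70 0.05;0 0 0 0 0 -70 0.05;0 0 0 0 0 -70 0.05;0 0 0 0 0 -70 0.05;0 0 0 0 0 -70 0.05;0 0 0 0 0 -70 0.05;0 0 0 0 0 -70 0.05",
)

```text
time_s: 21.2
tool_pos: [0.6016, -0.0072, 0.1972]
ee_rot: [0.529, 0.849, 0.0, 0.0]
wrist_force: [0.5, 0.1, 0.1]
gripper_width: 0.584
grasp_force: 0.0
```

```bash
python3 - <<'E'
from h import *
st(); go(648,-51,200,46)
E
```

```text
t 21.2 tcp [601.6  -7.2 197.2] psi 26.1 tilt [ 0.0008 -0.0005] q [ -6.  13.  77.  -0.  91. -32.] F [0.5 0.1 0.1] w 0.584 gf 0.0
shift mm [-59.8  22.4  -2.7] turn deg [  0.    0.  -19.9] rows>= 2.8
```

Call:
send_rows(
  increments="-0.06 0.022 0 0 0 -19.9 0.05;-0.06 0.022 0 0 0 -19.9 0.05;-0.06 0.022 0 0 0 -19.9 0.05;-0.06 0.022 0 0 0 -19.9 0.05;-0.06 0.022 0 0 0 -19.9 0.05;-0.06 0.022 0 0 0 -19.9 0.05",
)

```text
time_s: 21.7
tool_pos: [0.6475, -0.051, 0.1977]
ee_rot: [0.377, 0.926, 0.0, 0.001]
wrist_force: [-1.1, -0.3, 0.8]
gripper_width: 0.585
grasp_force: 0.0
```

```bash
python3 - <<'E'
from h import *
st(); im,p=grab("wrist"); u,v=proj(p,[.6016,-.0068,.07]).astype(int); print(u,v)
knob(im,p,(601.6,-6.8)); save("w10.png",cv2.resize(im[max(v-70,0):v+70,u-75:u+75],(600,560),interpolation=cv2.INTER_NEAREST)); report()
E
```

```text
t 21.7 tcp [647.5 -51.  197.7] psi 45.7 tilt [ 0.0011 -0.0003] q [ -9.  19.  69.  -0.  92. -55.] F [-1.1 -0.3  0.8] w 0.585 gf 0.0
317 113
mark [621.3, -49.8, 11.4, 10.0, -65.2] dist 47.3 ang -65.4
rib (210, 258) [437.2, 350.2, 64.0, 15.8, 84.3]
rib (217, 213) [577.6, 334.9, 64.7, 16.5, 84.8]
red (284, 203) [606.8, 118.4, 85.8, 20.1, 85.8]
tray (429, 248) [481.6, -338.9, 268.3, 142.5, -1.0]
bluesmall (429, 248) [481.3, -337.5, 267.4, 142.3, -1.0]
bluesmall (283, 157) [766.4, 132.8, 93.5, 68.5, 23.4]
pink (315, 159) [763.1, 29.2, 60.1, 39.1, 1.1]
yel (285, 204) [607.6, 120.0, 109.7, 109.6, -4.2]
yel (283, 157) [756.2, 128.8, 66.8, 47.4, 23.4]
```

View pics/w10.png

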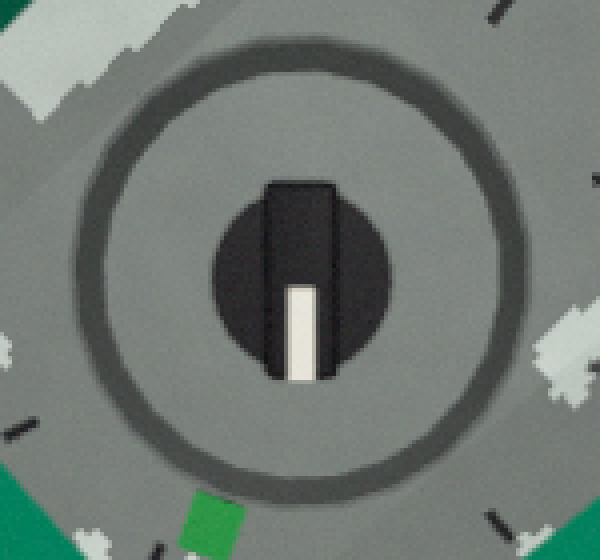

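The pointer now points straight down in the picture: x 301 in the crop, y 285–380. The mark is at crop (213,524) and the well circle's centre near (300,272), so a bit more clockwise turn is needed.

```bash
cat >> h.py <<'E'
def ang(d): return np.degrees(np.arctan2(d[1],d[0])).round(1)
def knob2(im,p,ax=(601.6,-6.8),V=190,quiet=False):
    """well rim circle (dark band) centre, mark and pointer angles"""
    H=cv2.cvtColor(im,cv2.COLOR_RGB2HSV)
    u,v=proj(p,[ax[0]/1000,ax[1]/1000,.066]); yy,xx=np.mgrid[:400,:640]
    w=((H[...,1]<70)&(H[...,2]>V)&(np.hypot(xx-u,yy-v)<24)).astype(np.uint8)*255
    for c in blobs(w,20):
        r=rect(p,c,.066); print("white",r,"from axis",ang(np.array(r[:2])-ax))
    for c in blobs(mask(im,(50,100,80),(75,255,255)),60):
        r=rect(p,c,.075); e=np.array(r[:2])-ax
        if np.hypot(*e)<60: print("mark",r,np.hypot(*e).round(1),"ang",ang(e))
E
python3 - <<'E'
from h import *
im=cv2.cvtColor(cv2.imread("pics/w10.png"),cv2.COLOR_BGR2RGB); p=eyes.camera_params("wrist")
P=lambda a,b,z:onz(p,242+a/4-.4,43+b/4-.4,z)[:2]*1000
L,Rr,T,B=P(73,272,.075),P(528,272,.075),P(300,38,.075),P(300,507,.075); print("axis",(L+Rr)/2,(T+B)/2,np.linalg.norm(L-Rr),np.linalg.norm(T-B))
C=((L+Rr)/2+(T+B)/2)/2
k=[P(266,181,.066),P(337,181,.066),P(268,378,.066),P(336,378,.066)]; K=np.mean(k,0); print("knob c",K,"bar dir",ang(k[2]+k[3]-k[0]-k[1]))
print("ptr dir",ang(P(301.5,380,.066)-P(301.5,285,.066)),"tip from axis",ang(P(301.5,380,.066)-C))
full,_=grab("wrist"); 
for ax in (C,K): knob2(full,p,ax,170)
E
```

```text
axis [599.85442537  -5.56165891] [601.04113314  -6.83522241] 81.2372392044169 81.53687157546572
knob c [601.20093687  -6.6249478 ] bar dir -44.1
ptr dir -44.2 tip from axis -43.7
white [607.5, -12.8, 14.7, 4.5, -44.2] from axis -43.1
mark [621.3, -49.9, 11.4, 9.9, -65.1] 48.4 ang -64.5
white [607.8, -13.1, 15.4, 4.5, -44.2] from axis -44.5
mark [621.3, -49.9, 11.4, 9.9, -65.1] 47.7 ang -65.1
```

```bash
python3 - <<'E'
from h import *
A=go(601,-6.9,120,45.8)
E
```

```text
shift mm [64.1 -0.9 78.1] turn deg [0.1 0.1 0. ] rows>= 2.4
```

Call:
send_rows(
  increments="0.064 -0.001 0 0 0 0 0.035;0.064 -0.001 0 0 0 0 0.035;0.064 -0.001 0.03 0 0 0 0.035;0.064 -0.001 0.06 0 0 0 0.035;0.064 -0.001 0.075 0 0 0 0.035;0.064 -0.001 0.075 0 0 0 0.035;0.064 -0.001 0.075 0 0 0 0.035",
)

```text
time_s: 22.43
tool_pos: [0.6005, -0.0073, 0.1223]
ee_rot: [0.376, 0.927, -0.0, -0.0]
wrist_force: [-1.1, 0.2, 1.6]
gripper_width: 0.41
grasp_force: 0.0
```

```bash
python3 - <<'E'
from h import *
st();A=go(601,-6.9,82,45.8)
E
```

```text
t 22.43 tcp [600.5  -7.3 122.3] psi 45.9 tilt [-0.0002 -0.0004] q [ -6.  15.  83.  -0.  83. -52.] F [-1.1  0.2  1.6] w 0.41 gf 0.0
shift mm [-0.1  0.6 40.3] turn deg [-0.   0.   0.1] rows>= 1.0
```

Call:
send_rows(
  increments="0 0.0005 0.02 0 0 0 0.035;0 0.0005 0.04 0 0 0 0.035;0 0.0005 0.04 0 0 0 0.035;0 0.0005 0.04 0 0 0 0;0 0.0005 0.04 0 0 0 0;0 0.0005 0.04 0 0 0 0;0 0.0005 0.04 0 0 0 0",
)

```text
time_s: 23.02
tool_pos: [0.6018, -0.0083, 0.0851]
ee_rot: [0.376, 0.927, -0.001, 0.002]
wrist_force: [-4.2, -3.1, 2.1]
gripper_width: 0.147
grasp_force: 36.7
```

Call:
send_rows(
  increments="0 0 0 0 0 7 0;0 0 0 0 0 14 0;0 0 0 0 0 20.8 0;0 0 0 0 0 20.8 0;0 0 0 0 0 20.8 0;0 0 0 0 0 20.8 0;0 0 0 0 0 20.8 0",
)

```text
time_s: 23.6
tool_pos: [0.6013, -0.0088, 0.0851]
ee_rot: [0.537, 0.844, -0.001, 0.001]
wrist_force: [-6.4, -4.3, 4.2]
gripper_width: 0.15
grasp_force: 36.8
```

```bash
python3 - <<'E'
from h import *
st()
E
```

```text
t 23.6 tcp [601.3  -8.8  85.1] psi 25.0 tilt [ 0.0013 -0.0034] q [ -6.  17.  85.  -0.  78. -31.] F [-6.4 -4.3  4.2] w 0.15 gf 36.8
```

Call:
send_rows(
  increments="0 0 0 0 0 0 0.035;0 0 0 0 0 0 0.035;0 0 0 0 0 0 0.035;0 0 -0.03 0 0 0 0.035;0 0 -0.07 0 0 0 0.035;-0.03 0 -0.11 0 0 0 0.05;-0.064 0 -0.115 0 0 0 0.05;-0.064 0 -0.115 0 0 0 0.05;-0.064 0 -0.115 0 0 0 0.05;-0.064 0 -0.115 0 0 0 0.05",
)

```text
time_s: 24.43
tool_pos: [0.6285, -0.065, 0.1974]
ee_rot: [0.537, 0.844, 0.0, 0.0]
wrist_force: [0.6, 0.1, -0.8]
gripper_width: 0.583
grasp_force: 0.0
```

```bash
python3 - <<'E'
from h import *
st(); im,p=grab("wrist"); save("w11.png",im)
for ax in ((601.1,-6.7),(601.6,-7)): knob2(im,p,np.array(ax),170)
G=cv2.GaussianBlur(cv2.cvtColor(im,cv2.COLOR_RGB2GRAY),(3,3),0)
u,v=proj(p,[.6011,-.0067,.075]); print(u,v)
c=cv2.HoughCircles(G,cv2.HOUGH_GRADIENT,1,20,param1=80,param2=20,minRadius=50,maxRadius=66); 
if c is not None:
    for q in c[0][:3]: print(q,onz(p,q[0],q[1],.075)[:2]*1000)
A=go(609,120,170,-4.2)
E
```

```text
t 24.43 tcp [628.5 -65.  197.4] psi 25.1 tilt [0.0011 0.0004] q [-11.  16.  72.   0.  92. -36.] F [ 0.6  0.1 -0.8] w 0.583 gf 0.0
white [604.9, -15.4, 16.1, 4.5, -64.9] from axis -66.4
mark [621.5, -50.0, 10.7, 9.8, -64.9] 47.9 ang -64.8
white [604.9, -15.4, 16.1, 4.5, -64.9] from axis -68.6
mark [621.5, -50.0, 10.7, 9.8, -64.9] 47.4 ang -65.2
317.23144346386863 113.09877519144264
[318.5 110.5  58.1] [601.15621963  -4.68671397]
shift mm [175.1  61.   26.9] turn deg [-0.  -0.  29.3] rows>= 4.5
```

Pointer and mark agree within 0.5°. Now the isolator OFF.

Call:
send_rows(
  increments="0.175 0.061 0.02 0 0 29.3 0.05;0.175 0.061 0.02 0 0 29.3 0.05;0.175 0.061 0.02 0 0 29.3 0.05;0.175 0.061 0.02 0 0 29.3 0.05;0.175 0.061 0.02 0 0 29.3 0.05;0.175 0.061 0.02 0 0 29.3 0.05;0.175 0.061 0.02 0 0 29.3 0.05;0.175 0.061 0.02 0 0 29.3 0.05",
  newtons=70,
)

```text
time_s: 25.15
tool_pos: [0.609, 0.1195, 0.177]
ee_rot: [0.732, 0.681, -0.0, 0.001]
wrist_force: [1.0, -1.3, 0.4]
gripper_width: 0.586
grasp_force: 0.0
```

```bash
python3 - <<'E'
from h import *
st();A=go(609.5,119.5,118,-4.2); im,p=grab("wrist")
for c in blobs(mask(im,(0,150,80),(6,255,255)),100): print("red",rect(p,c,.114))
E
```

```text
t 25.15 tcp [609.  119.5 177. ] psi -4.1 tilt [ 0.0002 -0.0013] q [ 6. 15. 75. -0. 89. 10.] F [ 1.  -1.3  0.4] w 0.586 gf 0.0
shift mm [ 0.1  0.5 59. ] turn deg [0.  0.1 0.1] rows>= 1.4
red [610.8, 121.5, 89.7, 17.7, 85.3]
```

Call:
send_rows(
  increments="0 0.0005 0.035 0 0 0 0.05;0 0.0005 0.059 0 0 0 0.05;0 0.0005 0.059 0 0 0 0.05;0 0.0005 0.059 0 0 0 0;0 0.0005 0.059 0 0 0 0;0 0.0005 0.059 0 0 0 0;0 0.0005 0.059 0 0 0 0;0 0.0005 0.059 0 0 0 0",
  newtons=70,
)

```text
time_s: 25.87
tool_pos: [0.6096, 0.1186, 0.1213]
ee_rot: [0.733, 0.68, -0.0, 0.001]
wrist_force: [-5.1, -1.0, 2.0]
gripper_width: 0.189
grasp_force: 71.0
```

Call:
send_rows(
  increments="0 0 0 0 0 -45 0;0 0 0 0 0 -45 0;0 0 0 0 0 -45 0;0 0 0 0 0 -45 0;0 0 0 0 0 -45 0;0 0 0 0 0 -45 0;0 0 0 0 0 -45 0;0 0 0 0 0 -45 0",
)

```text
time_s: 26.53
tool_pos: [0.6103, 0.1188, 0.1213]
ee_rot: [0.416, 0.909, 0.0, 0.001]
wrist_force: [-4.2, -1.0, 3.6]
gripper_width: 0.19
grasp_force: 71.1
```

Call:
send_rows(
  increments="0 0 0 0 0 -45.5 0;0 0 0 0 0 -45.5 0;0 0 0 0 0 -45.5 0;0 0 0 0 0 -45.5 0;0 0 0 0 0 -45.5 0;0 0 0 0 0 -45.5 0;0 0 0 0 0 -45.5 0;0 0 0 0 0 -45.5 0;0 0 0 0 0 -45.5 0",
)

```text
time_s: 27.28
tool_pos: [0.6106, 0.1195, 0.1212]
ee_rot: [0.034, 0.999, 0.0, 0.002]
wrist_force: [-5.6, 1.5, 5.4]
gripper_width: 0.19
grasp_force: 71.6
```

Call:
send_rows(
  increments="0 0 0 0 0 0 0.05;0 0 0 0 0 0 0.05;0 0 0 0 0 0 0.05;0 0 0 0 0 0 0.05;0 0 -0.03 0 0 0 0.05;0 0 -0.06 0 0 0 0.05;0 0 -0.08 0 0 0 0.05;0 0 -0.08 0 0 0 0.05",
)

```text
time_s: 27.95
tool_pos: [0.613, 0.1193, 0.2054]
ee_rot: [0.033, 0.999, 0.0, 0.007]
wrist_force: [0.9, 1.2, 0.5]
gripper_width: 0.584
grasp_force: 0.0
```

```bash
python3 - <<'E'
from h import *
st(); im,p=grab("wrist")
for c in blobs(mask(im,(0,150,80),(6,255,255)),100): print("red",rect(p,c,.114))
knob2(im,p,np.array((601.1,-6.9)),170); report(); go(520,200,200,40)
E
```

```text
t 27.95 tcp [613.  119.3 205.4] psi 86.3 tilt [0.0135 0.0004] q [  6.  15.  73.  -0.  91. -80.] F [0.9 1.2 0.5] w 0.584 gf 0.0
red [609.2, 120.1, 89.4, 17.5, -4.3]
white [616.8, -6.7, 25.0, 10.6, 77.4] from axis 0.7
white [597.0, -16.5, 31.9, 19.0, -4.7] from axis -113.1
mark [621.8, -51.0, 12.3, 10.2, -64.6] 48.7 ang -64.9
rib (210, 258) [437.2, 350.2, 64.0, 15.8, 84.3]
rib (217, 213) [577.6, 334.9, 64.7, 16.5, 84.8]
red (284, 209) [585.7, 119.6, 42.5, 15.1, 1.6]
tray (429, 248) [481.6, -338.9, 268.3, 142.5, -1.0]
bluesmall (429, 248) [481.3, -337.5, 267.4, 142.3, -1.0]
bluesmall (281, 148) [791.7, 142.9, 67.6, 41.4, -70.1]
pink (322, 159) [763.6, 6.4, 84.6, 60.1, -88.9]
green (364, 156) [773.0, -132.8, 82.1, 62.1, -10.2]
shift mm [95.9 74.8 -0.6] turn deg [ 0.1  0.3 46.3] rows>= 6.5
```

OFF confirmed, modules undisturbed. Next, transfer to the tray, near bay first.

```bash
python3 - <<'E'
from h import *
go(470,300,180,-5.6)
E
```

```text
shift mm [152.4 171.4  19.2] turn deg [ 0.2  0.2 91.9] rows>= 12.8
```

Call:
send_rows(
  increments="0.152 0.171 0.019 0.2 0.2 91.9 0.045;0.152 0.171 0.019 0.2 0.2 91.9 0.045;0.152 0.171 0.019 0.2 0.2 91.9 0.045;0.152 0.171 0.019 0.2 0.2 91.9 0.045;0.152 0.171 0.019 0.2 0.2 91.9 0.045;0.152 0.171 0.019 0.2 0.2 91.9 0.045;0.152 0.171 0.019 0.2 0.2 91.9 0.045;0.152 0.171 0.019 0.2 0.2 91.9 0.045;0.152 0.171 0.019 0.2 0.2 91.9 0.045;0.152 0.171 0.019 0.2 0.2 91.9 0.045",
)

```text
time_s: 28.88
tool_pos: [0.4684, 0.2994, 0.1768]
ee_rot: [0.604, 0.797, -0.003, -0.001]
wrist_force: [-0.2, -0.8, 0.2]
gripper_width: 0.528
grasp_force: 0.0
```

```bash
python3 - <<'E'
from h import *
st();go(440,349,150,-5.6)
E
```

```text
t 28.88 tcp [468.4 299.4 176.8] psi 15.7 tilt [-0.0056 -0.003 ] q [27.  8. 85. -0. 88. 11.] F [-0.2 -0.8  0.2] w 0.528 gf 0.0
shift mm [ 55.4 -13.8  26.8] turn deg [-0.3  0.1 21.3] rows>= 3.0
```

Call:
send_rows(
  increments="0.055 -0.014 0.026 -0.2 0.1 21.3 0.045;0.055 -0.014 0.026 -0.2 0.1 21.3 0.045;0.055 -0.014 0.026 -0.2 0.1 21.3 0.045;0.055 -0.014 0.026 -0.2 0.1 21.3 0.045;0.055 -0.014 0.026 -0.2 0.1 21.3 0.045;0.055 -0.014 0.026 -0.2 0.1 21.3 0.045;0.055 -0.014 0.026 -0.2 0.1 21.3 0.045",
)

```text
time_s: 29.47
tool_pos: [0.4414, 0.3481, 0.1534]
ee_rot: [0.739, 0.674, 0.001, 0.0]
wrist_force: [-0.0, -0.4, 0.7]
gripper_width: 0.531
grasp_force: 0.0
```

```bash
python3 - <<'E'
from h import *
st();go(440,349,60,-5.6); im,p=grab("wrist")
for c in blobs(mask(im,(8,150,120),(28,255,255)),200): print(rect(p,c,.052))
E
```

```text
t 29.47 tcp [441.4 348.1 153.4] psi -5.3 tilt [0.0015 0.0009] q [32.  9. 86. -0. 85. 38.] F [-0.  -0.4  0.7] w 0.531 gf 0.0
shift mm [ 0.7 -1.6 93.4] turn deg [ 0.1 -0.1  0.3] rows>= 2.2
[575.5, 337.7, 65.9, 26.2, 84.9]
[440.4, 351.0, 64.7, 14.9, 84.1]
```

Call:
send_rows(
  increments="0.001 -0.001 0.04 0.1 -0.1 0.3 0.045;0.001 -0.001 0.075 0.1 -0.1 0.3 0.045;0.001 -0.001 0.093 0.1 -0.1 0.3 0.045;0.001 -0.001 0.093 0.1 -0.1 0.3 0.045;0.001 -0.001 0.093 0.1 -0.1 0.3 0;0.001 -0.001 0.093 0.1 -0.1 0.3 0;0.001 -0.001 0.093 0.1 -0.1 0.3 0;0.001 -0.001 0.093 0.1 -0.1 0.3 0;0.001 -0.001 0.093 0.1 -0.1 0.3 0;0.001 -0.001 0.093 0.1 -0.1 0.3 0",
)

```text
time_s: 30.35
tool_pos: [0.4418, 0.3506, 0.0632]
ee_rot: [0.741, 0.672, 0.002, 0.001]
wrist_force: [-0.7, 0.2, 6.2]
gripper_width: 0.164
grasp_force: 72.1
```

Call:
send_rows(
  increments="0 0 -0.03 0 0 0 0;0 0 -0.065 0 0 0 0;0 0 -0.07 0 0 0 0;-0.24 -0.02 -0.07 0 0 0 0;-0.24 -0.02 -0.07 0 0 0 0;-0.24 -0.02 -0.07 0 0 0 0;-0.24 -0.02 -0.07 0 0 0 0;-0.24 -0.02 -0.07 0 0 0 0;-0.24 -0.02 -0.07 0 0 0 0;-0.24 -0.02 -0.07 0 0 0 0",
)

```text
time_s: 31.18
tool_pos: [0.3953, 0.1082, 0.1298]
ee_rot: [0.743, 0.669, -0.002, 0.001]
wrist_force: [0.7, 0.3, -2.5]
gripper_width: 0.165
grasp_force: 70.9
```

```bash
python3 - <<'E'
from h import *
st();B=go(425,-150,135,-1);go(440,-335,135,-1,B)
E
```

```text
t 31.18 tcp [395.3 108.2 129.8] psi -6.0 tilt [-0.0017 -0.0041] q [  8. -10. 107.  -0.  83.  14.] F [ 0.7  0.3 -2.5] w 0.165 gf 70.9
shift mm [-253.7   56.3   -4.1] turn deg [-0.1  0.2 -5. ] rows>= 6.2
shift mm [-184.7   18.2    0. ] turn deg [0. 0. 0.] rows>= 4.5
```

Call:
send_rows(
  increments="-0.253 0.056 -0.005 -0.1 0.2 -5 0;-0.253 0.056 -0.005 -0.1 0.2 -5 0;-0.253 0.056 -0.005 -0.1 0.2 -5 0;-0.253 0.056 -0.005 -0.1 0.2 -5 0;-0.253 0.056 -0.005 -0.1 0.2 -5 0;-0.253 0.056 -0.005 -0.1 0.2 -5 0;-0.253 0.056 -0.005 -0.1 0.2 -5 0;-0.253 0.056 -0.005 -0.1 0.2 -5 0",
)

```text
time_s: 31.85
tool_pos: [0.4281, -0.1471, 0.1355]
ee_rot: [0.713, 0.702, 0.001, -0.0]
wrist_force: [0.5, 0.1, -1.9]
gripper_width: 0.165
grasp_force: 71.0
```

Call:
send_rows(
  increments="-0.185 0.018 0 0 0 0 0;-0.185 0.018 0 0 0 0 0;-0.185 0.018 0 0 0 0 0;-0.185 0.018 0 0 0 0 0;-0.185 0.018 0 0 0 0 0;-0.185 0.018 0 0 0 0 0;-0.185 0.018 0 0 0 0 0;-0.185 0.018 0 0 0 0 0",
)

```text
time_s: 32.52
tool_pos: [0.444, -0.3275, 0.1345]
ee_rot: [0.71, 0.704, 0.002, -0.002]
wrist_force: [-0.2, 1.0, -2.1]
gripper_width: 0.163
grasp_force: 70.9
```

```bash
python3 - <<'E'
from h import *
st();report(); im,p=grab("wrist"); save("w12.png",im); 
for c in blobs(mask(im,(105,150,60),(125,255,255)),400): print("blue",cv2.boundingRect(c),rect(p,c,.03))
for c in blobs(mask(im,(8,150,120),(28,255,255)),200): print(rect(p,c,.12))
go(440,-338,80,-1)
E
```

```text
t 32.52 tcp [ 444.  -327.5  134.5] psi -0.5 tilt [0.0006 0.0052] q [-42.   8.  89.   0.  83. -42.] F [-0.2  1.  -2.1] w 0.163 gf 70.9
rib (217, 213) [577.6, 334.9, 64.7, 16.5, 84.8]
red (285, 203) [605.8, 118.5, 88.8, 18.9, -2.4]
tray (429, 244) [493.5, -338.8, 244.4, 142.3, -1.2]
bluesmall (436, 281) [378.6, -357.5, 100.0, 59.4, -89.5]
bluesmall (429, 245) [491.7, -337.4, 246.6, 142.1, -1.2]
bluesmall (283, 157) [766.5, 132.4, 93.5, 69.1, 23.1]
pink (322, 159) [763.6, 6.4, 84.6, 60.1, -88.9]
green (367, 156) [772.5, -136.2, 81.7, 70.1, -11.1]
yel (285, 204) [607.6, 119.5, 110.6, 109.7, 85.8]
yel (283, 157) [756.0, 128.9, 66.7, 46.8, 22.1]
blue (179, 127, 390, 183) [483.0, -340.9, 266.5, 139.5, -0.9]
[445.1, -327.1, 68.6, 16.6, 89.5]
shift mm [-10.8  -4.1  54.9] turn deg [ 0.1 -0.2  0.5] rows>= 1.3
```

View pics/w12.png

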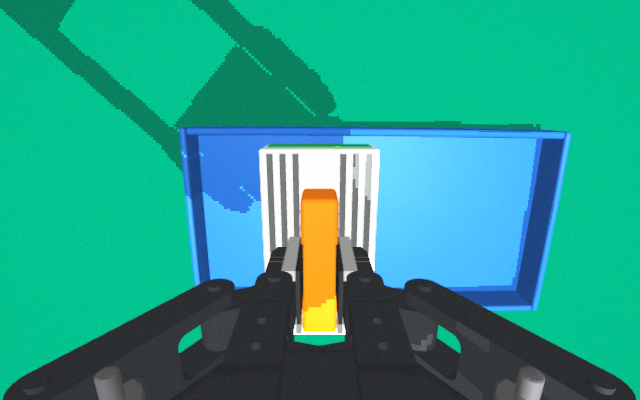

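The module is held over the tray's left part, with tray corners at (182,130), (568,133) and (535,307). There is plenty of clearance, so lower it after a 12 mm shift.

Call:
send_rows(
  increments="-0.012 -0.004 0.02 0.1 -0.2 0.5 0;-0.012 -0.004 0.05 0.1 -0.2 0.5 0;-0.012 -0.004 0.066 0.1 -0.2 0.5 0;-0.012 -0.004 0.0725 0.1 -0.2 0.5 0;-0.012 -0.004 0.0725 0.1 -0.2 0.5 0;-0.012 -0.004 0.0725 0.1 -0.2 0.5 0;-0.012 -0.004 0.0725 0.1 -0.2 0.5 0",
)

```text
time_s: 33.2
tool_pos: [0.4404, -0.3407, 0.0634]
ee_rot: [0.714, 0.701, -0.0, 0.001]
wrist_force: [-0.5, -0.7, -2.0]
gripper_width: 0.162
grasp_force: 71.7
```

Call:
send_rows(
  increments="0 0 0 0 0 0 0.045;0 0 0 0 0 0 0.045;0 0 0 0 0 0 0.045;0 0 0 0 0 0 0.045;0 0 -0.03 0 0 0 0.045;0 0 -0.06 0 0 0 0.045;0 0 -0.09 0 0 0 0.045;0 0 -0.1 0 0 0 0.045;0 0 -0.1 0 0 0 0.045",
)

```text
time_s: 33.95
tool_pos: [0.4414, -0.3428, 0.1671]
ee_rot: [0.714, 0.7, -0.0, 0.004]
wrist_force: [-0.5, -0.0, 0.1]
gripper_width: 0.528
grasp_force: 0.0
```

```bash
python3 - <<'E'
from h import *
st();im,p=grab("wrist")
for c in blobs(mask(im,(8,150,120),(28,255,255)),200): print(rect(p,c,.051))
A=go(430,-60,160,-3);B=go(440,220,160,-5.4,A); go(580,336.5,150,-5.4,B)
E
```

```text
t 33.95 tcp [ 441.4 -342.8  167.1] psi -1.1 tilt [ 0.006  -0.0065] q [-44.   8.  86.  -0.  86. -43.] F [-0.5 -0.   0.1] w 0.528 gf 0.0
[442.1, -340.0, 64.4, 14.5, 88.8]
shift mm [281.6 -16.    3.3] turn deg [0.1 0.2 1.9] rows>= 6.8
shift mm [280.1  -4.7   0. ] turn deg [0.  0.  2.4] rows>= 6.7
shift mm [129.2 128.4  10. ] turn deg [0. 0. 0.] rows>= 4.4
```

Call:
send_rows(
  increments="0.282 -0.016 0.003 0.1 0.2 1.9 0.045;0.282 -0.016 0.003 0.1 0.2 1.9 0.045;0.282 -0.016 0.003 0.1 0.2 1.9 0.045;0.282 -0.016 0.003 0.1 0.2 1.9 0.045;0.282 -0.016 0.003 0.1 0.2 1.9 0.045;0.282 -0.016 0.003 0.1 0.2 1.9 0.045;0.282 -0.016 0.003 0.1 0.2 1.9 0.045;0.282 -0.016 0.003 0.1 0.2 1.9 0.045",
)

```text
time_s: 34.67
tool_pos: [0.4272, -0.0535, 0.1567]
ee_rot: [0.723, 0.691, 0.0, -0.005]
wrist_force: [-1.0, -0.7, -0.6]
gripper_width: 0.525
grasp_force: 0.0
```

Call:
send_rows(
  increments="0.28 -0.005 0 0 0 2.4 0.045;0.28 -0.005 0 0 0 2.4 0.045;0.28 -0.005 0 0 0 2.4 0.045;0.28 -0.005 0 0 0 2.4 0.045;0.28 -0.005 0 0 0 2.4 0.045;0.28 -0.005 0 0 0 2.4 0.045;0.28 -0.005 0 0 0 2.4 0.045;0.28 -0.005 0 0 0 2.4 0.045",
)

```text
time_s: 35.33
tool_pos: [0.4379, 0.2249, 0.1578]
ee_rot: [0.738, 0.675, -0.001, -0.004]
wrist_force: [0.2, -0.1, 0.0]
gripper_width: 0.527
grasp_force: 0.0
```

```bash
python3 - <<'E'
from h import *
st(); go(580,336.5,150,-5.4)
E
```

```text
t 35.33 tcp [437.9 224.9 157.8] psi -5.1 tilt [-0.0059  0.0041] q [20.  0. 95.  0. 85. 25.] F [ 0.2 -0.1  0. ] w 0.527 gf 0.0
shift mm [123.7 131.7   7.4] turn deg [-0.4 -0.2  0.3] rows>= 4.3
```

Call:
send_rows(
  increments="0.124 0.132 0.007 -0.4 -0.2 0.3 0.045;0.124 0.132 0.007 -0.4 -0.2 0.3 0.045;0.124 0.132 0.007 -0.4 -0.2 0.3 0.045;0.124 0.132 0.007 -0.4 -0.2 0.3 0.045;0.124 0.132 0.007 -0.4 -0.2 0.3 0.045;0.124 0.132 0.007 -0.4 -0.2 0.3 0.045;0.124 0.132 0.007 -0.4 -0.2 0.3 0.045;0.124 0.132 0.007 -0.4 -0.2 0.3 0.045",
)

```text
time_s: 36.0
tool_pos: [0.5814, 0.3303, 0.1518]
ee_rot: [0.742, 0.671, -0.0, 0.002]
wrist_force: [-0.2, 0.8, 0.5]
gripper_width: 0.53
grasp_force: 0.0
```

```bash
python3 - <<'E'
from h import *
st(); im,p=grab("wrist")
for c in blobs(mask(im,(8,150,120),(28,255,255)),400): print(rect(p,c,.052))
go(580,336,61,-5.4)
E
```

```text
t 36.0 tcp [581.4 330.3 151.8] psi -5.8 tilt [ 0.0016 -0.0031] q [25. 22. 70. -0. 88. 31.] F [-0.2  0.8  0.5] w 0.53 gf 0.0
[580.7, 337.7, 63.5, 14.9, 84.6]
shift mm [ 5.6 -2.2 91.6] turn deg [ 0.2  0.1 -0.4] rows>= 2.2
```

Call:
send_rows(
  increments="0.007 -0.0015 0.04 0.2 0.1 -0.4 0.045;0.007 -0.0015 0.075 0.2 0.1 -0.4 0.045;0.007 -0.0015 0.0905 0.2 0.1 -0.4 0.045;0.007 -0.0015 0.0905 0.2 0.1 -0.4 0.045;0.007 -0.0015 0.0905 0.2 0.1 -0.4 0;0.007 -0.0015 0.0905 0.2 0.1 -0.4 0;0.007 -0.0015 0.0905 0.2 0.1 -0.4 0;0.007 -0.0015 0.0905 0.2 0.1 -0.4 0;0.007 -0.0015 0.0905 0.2 0.1 -0.4 0;0.007 -0.0015 0.0905 0.2 0.1 -0.4 0",
)

```text
time_s: 36.88
tool_pos: [0.583, 0.3393, 0.0664]
ee_rot: [0.739, 0.674, 0.003, 0.001]
wrist_force: [-1.5, -1.3, 6.9]
gripper_width: 0.159
grasp_force: 71.6
```

Call:
send_rows(
  increments="0 0 -0.03 0 0 0 0;0 0 -0.065 0 0 0 0;0 0 -0.07 0 0 0 0;-0.105 -0.14 -0.07 0 0 0 0;-0.105 -0.14 -0.07 0 0 0 0;-0.105 -0.14 -0.07 0 0 0 0;-0.105 -0.14 -0.07 0 0 0 0;-0.105 -0.14 -0.07 0 0 0 0;-0.105 -0.14 -0.07 0 0 0 0;-0.105 -0.14 -0.07 0 0 0 0",
)

```text
time_s: 37.72
tool_pos: [0.4328, 0.2474, 0.1329]
ee_rot: [0.739, 0.673, 0.002, 0.0]
wrist_force: [-0.1, 0.6, -1.5]
gripper_width: 0.16
grasp_force: 70.5
```

```bash
python3 - <<'E'
from h import *
st(); A=go(425,-60,140,-3);B=go(440,-200,140,-1,A); go(527,-339,140,-1,B)
E
```

```text
t 37.72 tcp [432.8 247.4 132.9] psi -5.3 tilt [0.0035 0.0019] q [23.  2. 96.  0. 82. 29.] F [-0.1  0.6 -1.5] w 0.16 gf 70.5
shift mm [-306.8   20.8   -7.7] turn deg [ 0.2 -0.1 -2.3] rows>= 7.4
shift mm [-139.    22.3    0. ] turn deg [ 0.  0. -2.] rows>= 3.4
shift mm [-137.5   89.4    0. ] turn deg [0. 0. 0.] rows>= 3.9
```

Call:
send_rows(
  increments="-0.307 0.021 -0.008 0.2 -0.1 -2.3 0;-0.307 0.021 -0.008 0.2 -0.1 -2.3 0;-0.307 0.021 -0.008 0.2 -0.1 -2.3 0;-0.307 0.021 -0.008 0.2 -0.1 -2.3 0;-0.307 0.021 -0.008 0.2 -0.1 -2.3 0;-0.307 0.021 -0.008 0.2 -0.1 -2.3 0;-0.307 0.021 -0.008 0.2 -0.1 -2.3 0;-0.307 0.021 -0.008 0.2 -0.1 -2.3 0;-0.307 0.021 -0.008 0.2 -0.1 -2.3 0",
)

```text
time_s: 38.47
tool_pos: [0.4271, -0.0646, 0.1415]
ee_rot: [0.727, 0.686, -0.001, 0.001]
wrist_force: [-0.8, 1.0, -2.1]
gripper_width: 0.164
grasp_force: 70.5
```

Call:
send_rows(
  increments="-0.139 0.022 0 0 0 -2 0;-0.139 0.022 0 0 0 -2 0;-0.139 0.022 0 0 0 -2 0;-0.139 0.022 0 0 0 -2 0;-0.139 0.022 0 0 0 -2 0;-0.139 0.022 0 0 0 -2 0",
)

```text
time_s: 38.97
tool_pos: [0.441, -0.2008, 0.1404]
ee_rot: [0.714, 0.7, -0.0, -0.001]
wrist_force: [0.2, 0.4, -1.8]
gripper_width: 0.163
grasp_force: 70.4
```

```bash
python3 - <<'E'
from h import *
st(); go(527,-339,140,-1)
E
```

```text
t 38.97 tcp [ 441.  -200.8  140.4] psi -1.1 tilt [-0.0015  0.0003] q [-31.  -0.  97.  -0.  83. -30.] F [ 0.2  0.4 -1.8] w 0.163 gf 70.4
shift mm [-136.5   88.6    0.2] turn deg [-0.1 -0.  -0.1] rows>= 3.9
```

Call:
send_rows(
  increments="-0.1365 0.0885 0 0 0 0 0;-0.1365 0.0885 0 0 0 0 0;-0.1365 0.0885 0 0 0 0 0;-0.1365 0.0885 0 0 0 0 0;-0.1365 0.0885 0 0 0 0 0;-0.1365 0.0885 0 0 0 0 0;-0.1365 0.0885 0 0 0 0 0;-0.1365 0.0885 0 0 0 0 0",
)

```text
time_s: 39.63
tool_pos: [0.526, -0.3364, 0.1404]
ee_rot: [0.713, 0.702, -0.001, -0.001]
wrist_force: [0.1, -0.3, -2.2]
gripper_width: 0.159
grasp_force: 70.4
```

```bash
python3 - <<'E'
from h import *
st(); im,p=grab("wrist")
for c in blobs(mask(im,(8,150,120),(28,255,255)),400): print("at .051",rect(p,c,.051),"at .12",rect(p,c,.12))
go(527,-339,65,-1)
E
```

```text
t 39.63 tcp [ 526.  -336.4  140.4] psi -0.9 tilt [-0.0023  0.0002] q [-38.  17.  78.  -0.  85. -37.] F [ 0.1 -0.3 -2.2] w 0.159 gf 70.4
at .051 [526.2, -374.7, 105.5, 24.7, 89.2] at .12 [526.9, -340.2, 70.5, 16.5, 89.2]
at .051 [445.5, -340.1, 65.5, 21.6, 88.7] at .12 [473.0, -317.0, 43.7, 14.5, 88.7]
shift mm [-2.4  1.3 75.8] turn deg [-0.1  0.   0.1] rows>= 1.8
```

Call:
send_rows(
  increments="0 0.002 0.025 0 0 0 0;0 0.002 0.055 0 0 0 0;0 0.002 0.07 0 0 0 0;0 0.002 0.0755 0 0 0 0;0 0.002 0.0755 0 0 0 0;0 0.002 0.0755 0 0 0 0;0 0.002 0.0755 0 0 0 0",
)

```text
time_s: 40.27
tool_pos: [0.528, -0.3382, 0.066]
ee_rot: [0.713, 0.701, -0.001, 0.001]
wrist_force: [0.0, -0.1, -3.3]
gripper_width: 0.159
grasp_force: 72.6
```

Call:
send_rows(
  increments="0 0 0 0 0 0 0.04;0 0 0 0 0 0 0.04;0 0 0 0 0 0 0.04;0 0 0 0 0 0 0.04;0 0 -0.03 0 0 0 0.04;0 0 -0.06 0 0 0 0.04;0 0 -0.1 0 0 0 0.04;0 0 -0.12 0 0 0 0.04;0 0 -0.12 0 0 0 0.04",
)

```text
time_s: 41.02
tool_pos: [0.5304, -0.3404, 0.193]
ee_rot: [0.713, 0.701, -0.0, 0.006]
wrist_force: [0.2, 0.7, 0.9]
gripper_width: 0.465
grasp_force: 0.0
```

Call:
send_rows(
  increments="0.15 -0.06 -0.03 0 0 0 0.04;0.15 -0.06 -0.03 0 0 0 0.04;0.15 -0.06 -0.03 0 0 0 0.04;0.15 -0.06 -0.03 0 0 0 0.04;0.15 -0.06 -0.03 0 0 0 0.04;0.15 -0.06 -0.03 0 0 0 0.04;0.15 -0.06 -0.03 0 0 0 0.04",
)

```text
time_s: 41.6
tool_pos: [0.4707, -0.1875, 0.2146]
ee_rot: [0.713, 0.701, -0.001, -0.0]
wrist_force: [-0.2, 0.0, 1.0]
gripper_width: 0.469
grasp_force: 0.0
```

```bash
python3 - <<'E'
from h import *
st(); im,p=report()
w,q=grab("wrist")
for c in blobs(mask(im,(0,0,170),(179,60,255)),60):
    x,y,a,b=cv2.boundingRect(c)
    if 400<x<460 and 200<y<300: print("white",(x,y,a,b),rect(p,c,.029))
knob2(im,p,np.array((599,-7.5)),150)
E
```

```text
t 41.6 tcp [ 470.7 -187.5  214.6] psi -1.0 tilt [-0.002  -0.0013] q [-28.   0.  88.  -0.  92. -27.] F [-0.2  0.   1. ] w 0.469 gf 0.0
red (285, 203) [606.0, 118.9, 88.7, 18.8, -3.1]
bluesmall (411, 273) [401.1, -279.5, 87.6, 25.4, -0.2]
bluesmall (430, 248) [481.9, -341.7, 266.2, 139.5, 0.5]
bluesmall (283, 157) [766.4, 132.9, 93.6, 68.1, 23.2]
pink (322, 159) [763.6, 6.4, 84.6, 60.1, -88.9]
green (367, 156) [772.3, -136.6, 81.9, 70.1, -10.4]
yel (285, 204) [607.6, 119.7, 110.2, 109.7, 85.7]
yel (283, 157) [756.3, 128.7, 66.9, 46.8, 23.1]
white [600.1, -3.1, 134.1, 128.3, 86.2] from axis 76.0
```

Call:
send_rows(
  increments="0.12 0.12 0.01 0 0 0 0.04;0.12 0.12 0.01 0 0 0 0.04;0.12 0.12 0.01 0 0 0 0.04;0.12 0.12 0.01 0 0 0 0.04;0.12 0.12 0.01 0 0 0 0.04;0.12 0.12 0.01 0 0 0 0.04;0.12 0.12 0.01 0 0 0 0.04;0.12 0.12 0.01 0 0 0 0.04",
)

```text
time_s: 42.37
tool_pos: [0.5922, -0.071, 0.2041]
ee_rot: [0.714, 0.7, -0.002, -0.001]
wrist_force: [-0.7, -0.4, 0.2]
gripper_width: 0.467
grasp_force: 0.0
```

```bash
python3 - <<'E'
from h import *
st(); im,p=report()
h=cv2.cvtColor(im,cv2.COLOR_RGB2HSV)
for c in blobs(mask(im,(0,0,150),(179,70,255)),60):
    x,y,a,b=cv2.boundingRect(c)
    if 400<x<460 and 200<y<300: print("white",(x,y,a,b),rect(p,c,.029))
w,q=grab("wrist"); 
for V in(170,200): knob2(w,q,np.array((601.1,-6.9)),V)
E
```

```text
t 42.37 tcp [592.2 -71.  204.1] psi -1.1 tilt [-0.0032 -0.001 ] q [-12.  12.  77.  -0.  92. -11.] F [-0.7 -0.4  0.2] w 0.467 gf 0.0
rib (432, 261) [439.2, -342.4, 60.6, 12.5, -89.3]
rib (436, 244) [494.3, -355.8, 61.1, 15.8, -89.2]
red (285, 203) [606.0, 118.7, 88.7, 19.0, -3.1]
tray (429, 248) [481.6, -338.9, 268.3, 142.5, -1.0]
bluesmall (429, 248) [481.3, -337.5, 267.4, 142.3, -1.0]
bluesmall (283, 157) [766.6, 132.5, 93.5, 69.1, 23.4]
pink (322, 159) [763.6, 6.4, 84.6, 60.1, -88.9]
green (367, 155) [775.5, -136.8, 75.3, 70.1, -11.1]
yel (285, 204) [607.6, 119.5, 110.6, 109.7, 85.8]
yel (283, 157) [756.0, 128.9, 66.7, 46.8, 22.1]
white (414, 235, 36, 36) [467.5, -347.8, 113.0, 111.0, -3.1]
white [605.1, -15.4, 17.0, 5.8, -63.7] from axis -64.8
white [613.6, -2.8, 30.7, 9.5, -70.5] from axis 18.2
mark [621.5, -49.6, 11.2, 9.8, -63.8] 47.3 ang -64.5
white [605.2, -15.3, 16.9, 5.8, -64.6] from axis -64.0
white [613.7, -2.7, 30.7, 9.4, -70.1] from axis 18.4
mark [621.5, -49.6, 11.2, 9.8, -63.8] 47.3 ang -64.5
```

The second module was knocked inside the tray, to about (494,-356), beside the first. I'll measure it close up and put it back.

```bash
python3 - <<'E'
from h import *
A=go(495,-345,160,-1)
E
```

```text
shift mm [-275.8  -91.4   45.2] turn deg [-0.1  0.1 -0.2] rows>= 7.1
```

Call:
send_rows(
  increments="-0.274 -0.09 0 0 0 0 0.035;-0.274 -0.09 0 0 0 0 0.035;-0.274 -0.09 0 0 0 0 0.035;-0.274 -0.09 0 0 0 0 0.035;-0.274 -0.09 0.044 0 0 0 0.035;-0.274 -0.09 0.044 0 0 0 0.035;-0.274 -0.09 0.044 0 0 0 0.035;-0.274 -0.09 0.044 0 0 0 0.035;-0.274 -0.09 0.044 0 0 0 0.035;-0.274 -0.09 0.044 0 0 0 0.035",
)

```text
time_s: 43.3
tool_pos: [0.497, -0.3423, 0.1612]
ee_rot: [0.714, 0.7, -0.001, -0.001]
wrist_force: [0.6, 1.1, 0.8]
gripper_width: 0.408
grasp_force: 0.0
```

```bash
python3 - <<'E'
from h import *
st(); im,p=grab("wrist"); save("w13.png",im)
for c in blobs(mask(im,(8,130,100),(28,255,255)),300): print("rib",cv2.boundingRect(c),"at .051",rect(p,c,.051))
for c in blobs(mask(im,(0,0,120),(179,70,255)),1500): print("white",cv2.boundingRect(c),rect(p,c,.029),cv2.approxPolyDP(c,4,True)[:,0].tolist()[:14])
for c in blobs(mask(im,(105,130,40),(125,255,255)),400): print("blue",cv2.boundingRect(c),rect(p,c,.03))
E
```

```text
t 43.3 tcp [ 497.  -342.3  161.2] psi -1.1 tilt [-0.0016 -0.0001] q [-40.  14.  79.  -0.  87. -39.] F [0.6 1.1 0.8] w 0.408 gf 0.0
rib (309, 176, 21, 86) at .051 [497.7, -353.6, 65.9, 15.0, 88.4]
rib (230, 160, 29, 87) at .051 [443.7, -340.7, 65.1, 18.6, 88.9]
white (209, 133, 147, 150) [469.6, -353.9, 124.8, 112.4, 88.8] [[209, 135], [219, 256], [245, 256], [261, 247], [252, 271], [265, 282], [264, 271], [279, 236], [287, 270], [352, 269], [355, 151], [287, 150], [283, 133]]
blue (122, 106, 358, 172) [483.6, -342.0, 267.0, 139.6, -0.8]
```

Both look flat but touching each other. I'll re-seat the second with a low lift so there is a clear gap.

Call:
send_rows(
  increments="-0.011 0.0005 0.035 0 0 0 0.035;-0.011 0.0005 0.07 0 0 0 0.035;-0.011 0.0005 0.096 0 0 0 0.035;-0.011 0.0005 0.096 0 0 0 0.035;-0.011 0.0005 0.096 0 0 0 0;-0.011 0.0005 0.096 0 0 0 0;-0.011 0.0005 0.096 0 0 0 0;-0.011 0.0005 0.096 0 0 0 0;-0.011 0.0005 0.096 0 0 0 0;-0.011 0.0005 0.096 0 0 0 0",
  newtons=70,
)

```text
time_s: 44.18
tool_pos: [0.4986, -0.3533, 0.0666]
ee_rot: [0.713, 0.701, -0.001, 0.001]
wrist_force: [-0.3, 2.0, 2.5]
gripper_width: 0.16
grasp_force: 70.6
```

Call:
send_rows(
  increments="0 0 -0.018 0 0 0 0;0 0 -0.018 0 0 0 0;0.014 0.03 -0.018 0 0 0 0;0.014 0.03 -0.018 0 0 0 0;0.014 0.03 -0.018 0 0 0 0;0.014 0.03 -0.018 0 0 0 0;0.014 0.03 0 0 0 0 0;0.014 0.03 0 0 0 0 0;0.014 0.03 0 0 0 0 0",
)

```text
time_s: 44.93
tool_pos: [0.5278, -0.3403, 0.065]
ee_rot: [0.714, 0.701, -0.001, -0.0]
wrist_force: [0.8, -0.7, -1.0]
gripper_width: 0.16
grasp_force: 74.5
```

Call:
send_rows(
  increments="0 0 0 0 0 0 0.04;0 0 0 0 0 0 0.04;0 0 0 0 0 0 0.04;0 0 0 0 0 0 0.04;0 0 -0.03 0 0 0 0.04;0 0 -0.06 0 0 0 0.04;0 0 -0.1 0 0 0 0.04;0 0 -0.1 0 0 0 0.04;0 0 -0.1 0 0 0 0.04",
)

```text
time_s: 45.68
tool_pos: [0.5299, -0.3406, 0.1693]
ee_rot: [0.713, 0.701, -0.0, 0.004]
wrist_force: [-0.1, 0.4, -0.5]
gripper_width: 0.466
grasp_force: 0.0
```

```bash
python3 - <<'E'
from h import *
st(); im,p=grab("wrist")
for c in blobs(mask(im,(8,130,100),(28,255,255)),300): print("rib",cv2.boundingRect(c),"at .051",rect(p,c,.051))
E
```

```text
t 45.68 tcp [ 529.9 -340.6  169.3] psi -1.0 tilt [ 0.0045 -0.0058] q [-38.  17.  75.  -0.  88. -37.] F [-0.1  0.4 -0.5] w 0.466 gf 0.0
rib (306, 160, 20, 84) at .051 [528.7, -341.7, 64.7, 14.7, 89.0]
rib (185, 160, 34, 84) at .051 [443.5, -340.2, 65.1, 21.4, 88.9]
```

Both well placed. Retract and check once more.

Call:
send_rows(
  increments="0.27 0.06 -0.03 0 0 0 0.04;0.27 0.06 -0.03 0 0 0 0.04;0.27 0.06 -0.03 0 0 0 0.04;0.27 0.06 -0.03 0 0 0 0.04;0.27 0.06 -0.03 0 0 0 0.04;0.27 0.06 -0.03 0 0 0 0.04;0.27 0.06 -0.03 0 0 0 0.04;0.27 0.06 -0.03 0 0 0 0.04;0.27 0.06 -0.03 0 0 0 0.04;0.27 0.06 -0.03 0 0 0 0.04",
)

```text
time_s: 46.57
tool_pos: [0.5923, -0.0707, 0.1925]
ee_rot: [0.713, 0.701, -0.002, -0.002]
wrist_force: [0.5, 0.2, -0.3]
gripper_width: 0.468
grasp_force: 0.0
```

```bash
python3 - <<'E'
from h import *
st(); report(); w,q=grab("wrist"); knob2(w,q,np.array((601.1,-6.9)),200)
E
```

```text
t 46.57 tcp [592.3 -70.7 192.5] psi -1.0 tilt [-0.0057 -0.0007] q [-12.  12.  78.  -0.  91. -11.] F [ 0.5  0.2 -0.3] w 0.468 gf 0.0
rib (431, 262) [437.6, -340.7, 63.6, 15.6, -89.3]
rib (431, 234) [525.6, -341.9, 64.4, 15.8, -89.1]
red (285, 203) [605.9, 118.6, 88.7, 19.1, -2.4]
tray (429, 249) [481.3, -338.9, 268.8, 142.4, -1.0]
bluesmall (429, 249) [481.0, -337.5, 267.9, 142.3, -1.0]
bluesmall (283, 157) [766.2, 133.0, 93.8, 68.0, 22.7]
pink (322, 159) [763.6, 6.4, 84.6, 60.1, -88.9]
green (367, 155) [773.8, -137.1, 78.7, 69.5, -10.7]
yel (285, 204) [607.6, 119.7, 110.3, 109.7, 85.8]
yel (283, 157) [756.3, 128.5, 66.8, 46.8, 23.5]
white [605.1, -15.1, 16.2, 5.5, -63.6] from axis -64.0
mark [621.4, -49.7, 11.5, 9.8, -65.2] 47.4 ang -64.6
```

```bash
python3 -c "
from workcell import arm
print(arm.finish_job())"
```

```text
the job is handed in; nothing more can be done
None
```

I handed the job in with every step done in the order asked: both modules lie flat side by side in the tray, the isolator is OFF, the knob is within about 1° of the green mark, and the sponge holder, foam block and bin are where they were; one module shifted while in the tray, so I put it back in place.

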